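# Lay the culture flasks on the light panel and give them one exposure

### The arm

A 6-joint arm with a two-finger parallel gripper is mounted at the origin on the work surface. World frame = base frame: x ahead of the robot, y to its left, z up, the work surface at z = 0. Lengths are in m, angles in rad, forces in N, time in s.
With the tool pointing down it reaches from about 0.225 to 0.875 m from the base axis. Payload 3.4 kg.
Tool frame: the origin (TCP) lies at the very end of the fingers, on their centre line; the grasp point (between the pads) lies behind it (manip.tcp_to_grasp is the z of the grasp point in the tool frame, in m); z points along the fingers, y is the direction in which the jaws open and shut (so a half turn about z gives the same grasp; the last joint's range is limited). The gripper opens to 85 mm and grips with 20 to 120 N. Pads are 22 mm wide; open, the fingers measure 114 mm over their backs; the gripper's body (76 mm by 85 mm) begins 54 mm behind the grasp point. The pads swing forward as they close: fully open they stand 13 mm farther back than shut.
Start: joints at [-1.471, 0.276, 1.505, -0, 1.361, -0.121], TCP at [0.126, -0.561, 0.231] pointing down, gripper open.
Joint ranges: [-2.89, 2.89], [-0.75, 2.08], [0.22, 2.7], [-1.18, 4.32], [0.11, 2.71], [-2.7, 2.7]. Speed limits (rad/s): [2.57, 2.57, 3.14, 3.14, 3.14, 3.14].

### API

Orientations are given as a unit quaternion [w, x, y, z].
In Python, from rig import manip, eyes gives the robot as it stands.
- The arm moves only by the tool servo_tool, never from a script. Its argument "increments" is a list of rows, each an object with "slide": the shift along the tool's x, y, z in m, a list of three; "spin": the turn about the tool's z in degrees. A call has 1 to 8 rows; each row shifts and turns the commanded pose from where the row before left it, along the tool's axes as they then stand; what a row does not reach is not made up. A row lasts 1/10 s, in which the tool goes at most 50 mm and 8.59 degrees, less where a joint would pass 70% of its speed; a pose out of reach is approached as far as the arm can. A call is refused whole if a number of a shift passes 0.05 or a number of a turn 8.59, either way. A call with a gripper value outside its range is refused whole. "hand" is the opening, from 0 (shut) to 1 (fully open), set as the call begins (left out, the last holds). The fingers move at their own pace and stop on an object; "newtons" is the grip in N (left out, the last holds). Time passes only in rows, so rows that do not move let the fingers close. It gives the time, the measured TCP pose, the force and the opening at its end, in the units of the state.
- manip.get_state(): the state, without advancing time (a new reading comes with each control period).
- eyes.get_image(name): name is "scene" or "top"; returns the picture (400x640x3 uint8, blue, green, red); there is no depth.
- eyes.calibration(name): a dict with "fx", "fy", "cx", "cy" (pixels), "k1" (the pictures are not rectified: a ray, as slopes to the right and down, at radius r is drawn at 1 + k1 r^2 times it, then the intrinsics apply), "rvec" (rotation vector, rad) and "tvec" (3), from world to camera coordinates, as OpenCV has them. Camera axes: x right, y down, z forward; pixel columns grow to the right and rows downward; lengths in m; the calibration is good to about 2 mm. A picture is of the moment at which its call begins. calibration takes no time and is no camera call.
- manip.sign_off(): hands the job in, once; it reports no verdict.
The state is a dict: "clock": time; "qpos": joint angles; "qd": joint speeds; "effort": joint torques, N m; "position": TCP position; "ee_rot": TCP orientation; "contact_force": force on the tool from outside, world axes, zero at the start; "moment": the same for the moment, N m; "width": finger opening in m.
Only numpy, scipy, OpenCV 4.12 (cv2) and the standard library are available. Lean on these libraries where they do the work, as an engineer would, in place of code of your own. Each camera call takes 0.05 s, during which the arm holds its last target.

### The job

Lay every culture flask flat on a broad face on the white light panel, between the panel's two ends and with the caps pointing away from you across it; a flask stood on the bench against the panel's near edge tips over onto it when pushed high up, and its base end may then overhang that edge. When all of them lie there, flip the lamp's toggle switch fully on, leave it on for at least five seconds, and flip it fully off again. The flasks stay lying there, and the other things on the bench are left where they are.

Things in the scene. Friction and masses are not known exactly. Their poses are not given: they have to be found in the camera images.
- flask1_mid (a point): body centre of an empty clear rigid culture flask (some of the 4 are absent in a run): a flat box 34 mm thick (own x, broad faces alike) x 64 wide (own y) x 96 long (own z); a round black cap, 26 mm in diameter, sits on the +z end, from 52 to 72 mm from this point. About 140 g. Starts standing on the bench on its 34 x 64 base, cap up, 120 mm tall
- flask1_cap (a point): centre of the cap of flask1, 62 mm from its _mid point along its own z, which points from the base to the cap
- flask2_mid (a point): as flask1_mid, on another, identical flask
- flask2_cap (a point): centre of the cap of flask2, 62 mm from its _mid point along its own z, which points from the base to the cap
- flask3_mid (a point): as flask1_mid, on another, identical flask
- flask3_cap (a point): centre of the cap of flask3, 62 mm from its _mid point along its own z, which points from the base to the cap
- flask4_mid (a point): as flask1_mid, on another, identical flask
- flask4_cap (a point): centre of the cap of flask4, 62 mm from its _mid point along its own z, which points from the base to the cap
- panel_front (a point): middle of the front top edge of a fixed light panel on the bench: aluminium, white top, 12 mm high, 350 mm wide (own y), 150 mm deep (own x, from this edge away from the robot); z up. Its front side is a plain upright edge, 12 mm high: a flask standing on the bench, broad face to it, meets it with its base and, pushed high, tips over it onto the panel
- toggle (a joint): angle of the lamp's toggle switch: 0 fully off (leaning 0.45 rad to the -x of toggle_pivot), 0.9 fully on (leaning 0.45 rad to +x). It snaps over its centre at 0.45 and falls the rest of the way by itself, either way; about 1 to 2 N at the tip moves it. Starts off
- toggle_pivot (a point): pivot of the toggle, on the middle of the top of the fixed grey switch box, 45 mm above the bench; the box is 90 mm along its own x by 100 mm along its own y. The toggle swings about the y axis of this point, towards +x (away from the robot) for on and towards -x (to the robot) for off
- toggle_tip (a point): point in the toggle's round black knob (24 mm in diameter), 48 mm from the pivot along the lever; the lever ends 64 mm from the pivot
- bottle: closed amber bottle 72 mm in diameter, 110 mm tall, origin under its base; leave it
- dishes: stack of clear dishes 88 mm in diameter, 30 mm high, origin under it; leave it
- pen: blue marker pen 12 mm thick, 130 mm long; leave it
- tipbox: grey tip box 85 x 120 x 60 mm, origin under it; leave it
- beaker: glass beaker 70 mm in diameter, 80 mm tall, origin under it; leave it
- jar: white jar 60 mm in diameter, 70 mm tall, origin under it; leave it
Things that resemble listed ones, but are neither listed nor needed, are in the scene too. What is shaped like the part that bears flask4_mid but blue or green is not meant. What is shaped like the part that bears flask3_mid but orange or yellow is not meant.

How it is judged:
By the outcome, as a careful person would: the job done as asked, in the order asked, and still so for the second after the job is handed in, with the robot touching nothing.
Of flask1, flask2, flask3, flask4 only 3 to 4 are there at a start; the rules pass over those that are not, and their reading is None.
At some moment in a run one of flask1, flask2, flask3, flask4 may be knocked a few centimetres aside while the robot is not near it.
Once in a run the grip may slacken for a moment while it holds something.
It also fails if it takes over 210 s, if anything falls off the work surface, if the arm or the gripper's body presses on something with over 40 N, if the wrist force passes 120 N, or if a joint passes its speed limit or range.

## Working session

There is one attempt and no reset: what is moved stays moved. The work goes in short steps, Python scripts to look and compute and a tool call to move; the robot and the scene stay as the last step left them, time stands still between calls to the robot, and variables do not carry over. Pictures are saved under pics/ and viewed, and the job is handed in when it is done.

Besides the shell and the picture viewer there is one more tool, called after "Call:" as name([rows], argument=value, ...), one row to a line, values as JSON. servo_tool: Moves the arm, as the interface text tells. Its arguments: {"type":"object","properties":{"increments":{"type":"array","items":{"type":"object","properties":{"slide":{"type":"array","items":{"type":"number"}},"spin":{"type":"number"}}}},"hand":{"type":"number"},"newtons":{"type":"number"}},"required":["increments"]}

```bash
ls; mkdir -p pics
python3 - <<'E'
from rig import manip, eyes
import cv2
for n in("scene","top"):
    cv2.imwrite(f"pics/{n}0.png",eyes.get_image(n)); print(n,eyes.calibration(n))
print(manip.get_state(), manip.tcp_to_grasp)
E
```

```text
pics
scene {'fx': 374.5274651920452, 'fy': 374.5274651920452, 'cx': 319.84049825638874, 'cy': 196.03501062651327, 'k1': 0.02644750883037962, 'rvec': array([ 1.72847104,  1.66341544, -0.75297448]), 'tvec': array([-0.01928083, -0.28467018,  1.42729638])}
top {'fx': 400.830858064451, 'fy': 400.830858064451, 'cx': 320.016380751642, 'cy': 198.86488826438654, 'k1': 0.0035754063259946867, 'rvec': array([ 2.22116118, -2.1641079 ,  0.09555292]), 'tvec': array([-0.00903359,  0.52742585,  1.18942696])}
{'clock': 0.1, 'qpos': array([-1.47100521e+00,  2.76554426e-01,  1.50600892e+00,  8.81557974e-06,
        1.36071615e+00, -1.21008535e-01]), 'qd': array([-0.00021598, -0.0015498 , -0.0028388 , -0.00047872,  0.0003084 ,
        0.00125892]), 'effort': array([ 9.38906851e-04, -4.17700624e+01, -2.46405083e+01, -1.64099533e-04,
        5.71877565e-03,  2.63351325e-05]), 'position': array([ 0.1258761 , -0.56056615,  0.23051234]), 'ee_rot': array([-8.43328361e-04,  9.93911875e-01,  1.10174743e-01,  1.32573092e-05]), 'contact_force': array([0.14988416, 1.35322912, 0.79376035]), 'moment': array([-0.04322681,  0.0133284 , -0.00511542]), 'width': 0.08569811101240893} -0.0187
```

View pics/scene0.png

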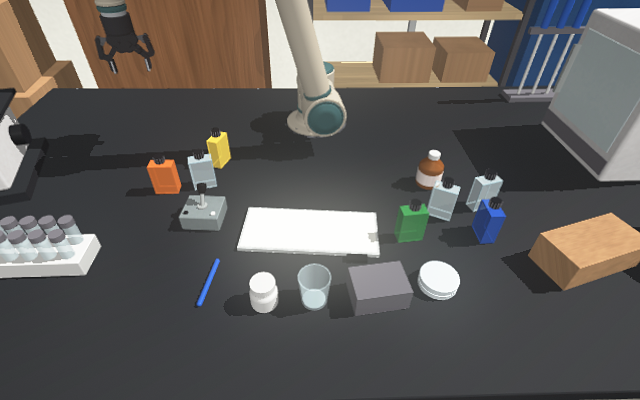

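View pics/top0.png

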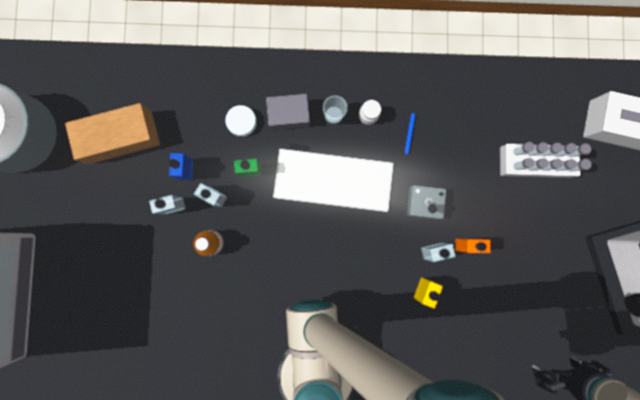

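The scene shows three clear flasks, at top px (167,204), (209,194) and (438,252). There are also four coloured decoys. The panel is at (333,180) and the switch box at (427,202). Next I'll zoom in.

```bash
cat > h.py <<'E'
import numpy as np, cv2
from rig import manip, eyes
def cal(n):
    c=eyes.calibration(n); R=cv2.Rodrigues(c['rvec'])[0]; return c,R,np.array(c['tvec']).reshape(3)
def ray(n,uv):
    c,R,t=cal(n); K=np.array([[c['fx'],0,c['cx']],[0,c['fy'],c['cy']],[0,0,1]])
    p=cv2.undistortPoints(np.array([[uv]],float),K,np.array([c['k1'],0,0,0]))[0,0]
    d=R.T@np.array([p[0],p[1],1]); return -R.T@t,d/np.linalg.norm(d)
def onz(n,uv,z):
    o,d=ray(n,uv); return o+d*(z-o[2])/d[2]
def tri(uvs,uvt):
    a,d=ray('scene',uvs); b,e=ray('top',uvt)
    s=np.linalg.lstsq(np.c_[d,-e],b-a,rcond=None)[0]; p,q=a+d*s[0],b+e*s[1]
    return (p+q)/2,np.linalg.norm(p-q)
def proj(n,P):
    c,R,t=cal(n); K=np.array([[c['fx'],0,c['cx']],[0,c['fy'],c['cy']],[0,0,1]])
    return cv2.projectPoints(np.array(P,float).reshape(-1,3),c['rvec'],c['tvec'],K,np.array([c['k1'],0,0,0,0]))[0].reshape(-1,2)
def crop(n,x0,y0,x1,y1,s,out,img=None):
    im=eyes.get_image(n) if img is None else img
    cv2.imwrite(out,cv2.resize(im[y0:y1,x0:x1],None,fx=s,fy=s,interpolation=cv2.INTER_CUBIC))
E
python3 - <<'E'
from h import *
t=cv2.imread('pics/top0.png');s=cv2.imread('pics/scene0.png')
a=[cv2.resize(i,None,fx=5,fy=5,interpolation=cv2.INTER_CUBIC) for i in (t[140:220,140:260],t[180:310,395:515][:80])]
cv2.imwrite('pics/a.png',a[0]);
crop('top',400,175,500,310,4,'pics/b.png',t)
crop('scene',390,145,520,255,6,'pics/c.png',s)
crop('scene',140,120,240,240,5,'pics/d.png',s)
crop('top',265,140,400,220,5,'pics/e.png',t)
E
```

```text
(no output)
```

View pics/a.png

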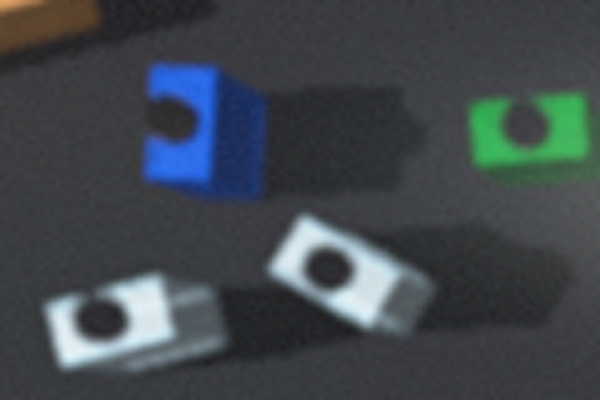

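View pics/b.png

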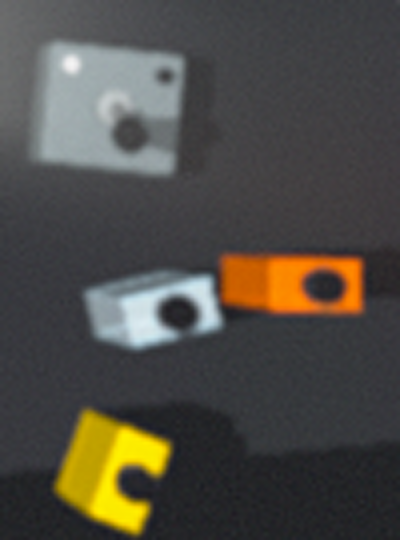

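View pics/c.png

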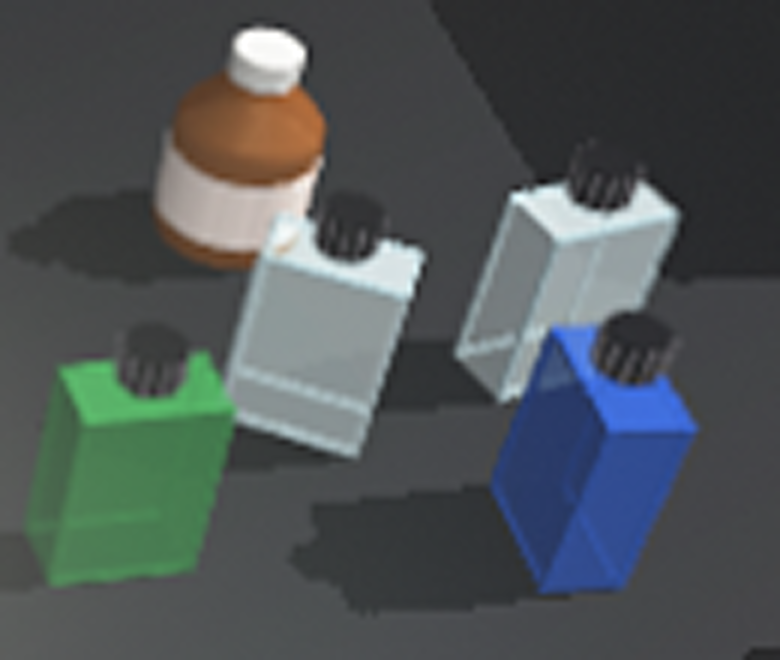

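View pics/d.png

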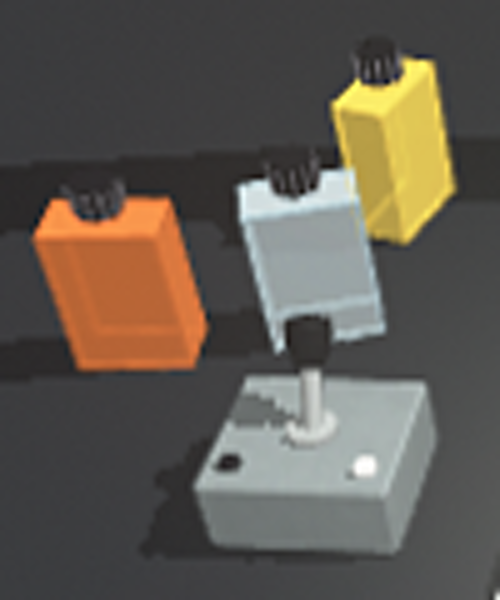

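View pics/e.png

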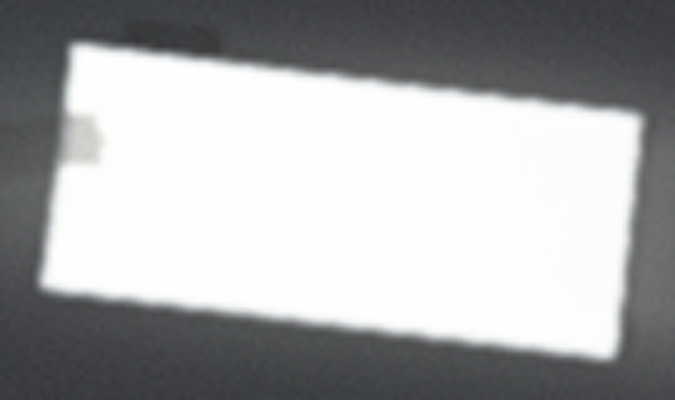

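Run:
```python
from h import *
np.set_printoptions(precision=4,suppress=True)
def T(p,o,s): return (np.array(p,float)+.5)/s-.5+np.array(o)
A=dict(B=([(305,213),(268,268),(372,330),(400,275)],(140,140),5,[(405,300),(425,250),(280,212),(265,243)],(390,145),6),
A=([(42,302),(160,272),(172,338),(60,370)],(140,140),5,None,0,0),
C=([(122,298),(215,274),(224,325),(137,348)],(400,175),4,None,0,0))
for k,(c,o,s,c2,o2,s2) in A.items():
    P=np.array([onz('top',T(p,o,s),.096) for p in c])
    r=cv2.minAreaRect((P[:,:2]*1000).astype(np.float32)); print(k,P.mean(0),r)
    if c2:
        for p,q in zip(c,c2): print('  tri',*tri(T(q,o2,s2),T(p,o,s)))
caps=dict(B=((328,268),(140,140),5,(352,205),(390,145),6),A=((103,321),(140,140),5,(605,160),(390,145),6),C=((180,312),(400,175),4,(293,168),(140,120),5))
for k,(a,b,c,d,e,f) in caps.items():
    print(k,'cap',onz('top',T(a,b,c),.12),*tri(T(d,e,f),T(a,b,c)))
# panel
for p in [(72,43),(642,115),(615,358),(40,290)]:
    print('panel',onz('top',T(p,(265,140),5),.012))
for n in['top','scene']:
    im=cv2.imread(f'pics/{n}0.png'); m=(im.min(2)>200).astype(np.uint8)
    cs=[c for c in cv2.findContours(m,0,2)[0] if cv2.contourArea(c)>2000]
    for c in cs:
        x=c.reshape(-1,2)
        if n=='top' and not(260<x[:,0].mean()<400 and 140<x[:,1].mean()<220): continue
        ap=cv2.approxPolyDP(c,6,True).reshape(-1,2); print(n,ap.tolist())
        P=np.array([onz(n,p,.012)[:2] for p in x]); r=cv2.minAreaRect((P*1000).astype(np.float32)); print(r,cv2.boxPoints(r))
# toggle box top & knob
for p in [(50,40),(187,53),(180,175),(35,160)]: print('box',onz('top',T(p,(400,175),4),.045))
print('knob',tri(T((307,340),(140,120),5),T((130,133),(400,175),4)))
print('pivot tri',tri(T((311,430),(140,120),5),T((114,105),(400,175),4)))
for p in [(195,490),(245,378),(430,382),(395,492)]: print('boxs',onz('scene',T(p,(140,120),5),.045))
```

```text
B [0.5275 0.3241 0.096 ] ((527.9044799804688, 323.44610595703125), (68.30845642089844, 36.95439910888672), 60.816734313964844)
  tri [0.5595 0.3415 0.0987] 0.001639704688463017
  tri [0.5279 0.3603 0.1   ] 0.001591569447467333
  tri [0.4955 0.3042 0.0966] 0.00338427904935959
  tri [0.5262 0.2877 0.1039] 0.0025147769823293383
A [0.4966 0.4495 0.096 ] ((496.22137451171875, 449.23126220703125), (39.623191833496094, 67.29917907714844), 16.036279678344727)
C [ 0.3804 -0.344   0.096 ] ((380.533203125, -344.56475830078125), (36.16624069213867, 68.11007690429688), 15.6765775680542)
B cap [0.5275 0.3223 0.12  ] [0.5272 0.3213 0.1247] 0.0007024886299011258
A cap [0.4951 0.4435 0.12  ] [0.4952 0.4434 0.1223] 0.0015817413365125722
C cap [ 0.3813 -0.3399  0.12  ] [ 0.3809 -0.3406  0.1148] 0.001984982077259993
panel [0.6797 0.1337 0.012 ]
panel [ 0.6451 -0.2159  0.012 ]
panel [ 0.4959 -0.2013  0.012 ]
panel [0.528  0.1481 0.012 ]
top [[280, 149], [275, 197], [387, 209], [391, 163]]
((587.8013305664062, -34.20375061035156), (349.468994140625, 149.04502868652344), 84.47505950927734) [[ 496.8017 -200
[... 585 characters left out ...]
6415]
 [ -577.3909   632.5627]]
scene [[29, 0], [56, 59], [71, 59], [83, 87], [97, 87], [63, 2]]
((-976.89990234375, -1359.354736328125), (1667.0701904296875, 181.4533233642578), 31.41336441040039) [[-1735.5505 -1716.3716]
 [-1640.9756 -1871.2292]
 [ -218.2493 -1002.3379]
 [ -312.8242  -847.4802]]
box [ 0.5752 -0.2671  0.045 ]
box [ 0.5683 -0.3692  0.045 ]
box [ 0.4777 -0.3643  0.045 ]
box [ 0.4859 -0.2568  0.045 ]
knob (array([ 0.5051, -0.3129,  0.0913]), np.float64(0.000791185440441595))
pivot tri (array([ 0.5279, -0.3139,  0.0492]), np.float64(6.963217300315755e-05))
boxs [ 0.5671 -0.3647  0.045 ]
boxs [ 0.4796 -0.359   0.045 ]
boxs [ 0.4856 -0.2594  0.045 ]
boxs [ 0.5717 -0.2645  0.045 ]
```

```bash
cat >> h.py <<'E'
def head(R4):
    w,x,y,z=R4; return np.degrees(np.arctan2(2*(x*y+w*z),1-2*(y*y+z*z)))
def plan(tgt,h=None,n=8,start=None):
    """rows for straight move to world tgt, heading h of tool x; tool pointing down"""
    s=manip.get_state(); p=np.array(s['position'] if start is None else start[:3]); h0=head(s['ee_rot']) if start is None else start[3]
    h=h0 if h is None else h; dh=(h-h0+180)%360-180
    st=(np.array(tgt)-p)/n
    for i in range(n):
        a=np.radians(h0+dh*i/n); X=np.array([np.cos(a),np.sin(a),0]);Y=np.array([np.sin(a),-np.cos(a),0])
        print([round(float(st@X),4),round(float(st@Y),4),round(float(-st[2]),4)],round(-dh/n,2))
def say():
    s=manip.get_state(); print(round(s['clock'],2),np.round(s['position'],4),round(head(s['ee_rot']),2),np.round(s['contact_force'],1),round(s['width'],4))
E
python3 - <<'E'
from h import *
for n,p,z in [('bottle',(204,243),.11),('green',(246,166),.1),('yellow',(430,293),.1),('orange',(478,246),.1),('blue',(178,165),.1)]: print(n,onz('top',p,z))
plan([.381,-.342,.2],105.7,12)
E
```

```text
bottle [0.39082347 0.32197207 0.11      ]
green [0.60895292 0.21683382 0.1       ]
yellow [ 0.26787558 -0.30603926  0.1       ]
orange [ 0.40098257 -0.44045903  0.1       ]
blue [0.60641906 0.40729568 0.1       ]
[0.0247, -0.0131, 0.0025] -7.75
[0.0263, -0.0097, 0.0025] -7.75
[0.0273, -0.006, 0.0025] -7.75
[0.0279, -0.0023, 0.0025] -7.75
[0.028, 0.0015, 0.0025] -7.75
[0.0275, 0.0053, 0.0025] -7.75
[0.0265, 0.0089, 0.0025] -7.75
[0.0251, 0.0124, 0.0025] -7.75
[0.0232, 0.0157, 0.0025] -7.75
[0.0209, 0.0187, 0.0025] -7.75
[0.0181, 0.0213, 0.0025] -7.75
[0.0151, 0.0236, 0.0025] -7.75
```

Call:
servo_tool([
  {"slide": [0.0247, -0.0131, 0.0025], "spin": -7.75},
  {"slide": [0.0263, -0.0097, 0.0025], "spin": -7.75},
  {"slide": [0.0273, -0.006, 0.0025], "spin": -7.75},
  {"slide": [0.0279, -0.0023, 0.0025], "spin": -7.75},
  {"slide": [0.028, 0.0015, 0.0025], "spin": -7.75},
  {"slide": [0.0275, 0.0053, 0.0025], "spin": -7.75},
  {"slide": [0.0265, 0.0089, 0.0025], "spin": -7.75},
  {"slide": [0.0251, 0.0124, 0.0025], "spin": -7.75},
], hand=0.8)

```text
clock: 0.9
position: [0.2966, -0.4143, 0.2108]
ee_rot: [-0.0, 0.794, 0.609, 0.0]
contact_force: [-0.1, -0.6, -0.5]
width: 0.0685
```

Call:
servo_tool([
  {"slide": [0.0232, 0.0157, 0.0025], "spin": -7.75},
  {"slide": [0.0209, 0.0187, 0.0025], "spin": -7.75},
  {"slide": [0.0181, 0.0213, 0.0025], "spin": -7.75},
  {"slide": [0.0151, 0.0236, 0.0025], "spin": -7.75},
  {"slide": [0, 0, 0]},
  {"slide": [0, 0, 0]},
])

```text
$.increments[4]: bad value
```

Run:
```python
from h import *
say(); print(manip.get_state()['qpos']); crop('top',395,200,495,310,4,'pics/f.png'); crop('scene',140,100,260,240,4,'pics/g.png')
plan([.381,-.342,.058],105.7,4)
```

```text
0.9 [ 0.2966 -0.4143  0.2108] 74.96 [-0.1 -0.6 -0.5] 0.0685
[-1.08606678e+00  1.90860754e-01  1.67364308e+00  1.34247961e-05
  1.27780826e+00 -8.23624526e-01]
[0.0225, 0.0155, 0.0382] -7.7
[0.0202, 0.0184, 0.0382] -7.7
[0.0175, 0.0209, 0.0382] -7.7
[0.0146, 0.0231, 0.0382] -7.7
```

View pics/g.png

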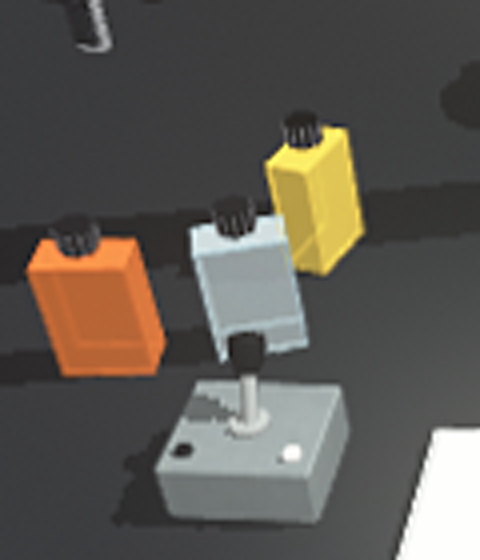

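Every row needs an explicit spin. Flask C hasn't moved, so I'll continue.

Call:
servo_tool([
  {"slide": [0.0225, 0.0155, 0.0025], "spin": -7.7},
  {"slide": [0.0202, 0.0184, 0.0025], "spin": -7.7},
  {"slide": [0.0175, 0.0209, 0.0025], "spin": -7.7},
  {"slide": [0.0146, 0.0231, 0.0025], "spin": -7.7},
  {"slide": [0, 0, 0], "spin": 0},
  {"slide": [0, 0, 0], "spin": 0},
])

```text
clock: 1.6
position: [0.3793, -0.3453, 0.2011]
ee_rot: [-0.0, 0.606, 0.795, -0.0]
contact_force: [0.5, 0.2, -0.4]
width: 0.0686
```

Run:
```python
from h import *
say(); plan([.381,-.342,.058],105.7,4)
```

```text
1.6 [ 0.3793 -0.3453  0.2011] 105.4 [ 0.5  0.2 -0.4] 0.0686
[0.0007, 0.0006, 0.0358] -0.08
[0.0007, 0.0006, 0.0358] -0.08
[0.0007, 0.0006, 0.0358] -0.08
[0.0007, 0.0006, 0.0358] -0.08
```

Call:
servo_tool([
  {"slide": [0.0007, 0.0006, 0.0358], "spin": 0},
  {"slide": [0.0007, 0.0006, 0.0358], "spin": 0},
  {"slide": [0.0007, 0.0006, 0.0358], "spin": 0},
  {"slide": [0.0007, 0.0006, 0.0358], "spin": 0},
  {"slide": [0, 0, 0], "spin": 0},
  {"slide": [0, 0, 0], "spin": 0},
])

```text
clock: 2.2
position: [0.3806, -0.3427, 0.0583]
ee_rot: [-0.0, 0.606, 0.795, -0.0]
contact_force: [0.6, -1.0, -0.0]
width: 0.0684
```

Call:
servo_tool([
  {"slide": [0, 0, 0], "spin": 0},
  {"slide": [0, 0, 0], "spin": 0},
  {"slide": [0, 0, 0], "spin": 0},
  {"slide": [0, 0, 0], "spin": 0},
  {"slide": [0, 0, 0], "spin": 0},
  {"slide": [0, 0, 0], "spin": 0},
], hand=0, newtons=45)

```text
clock: 2.8
position: [0.382, -0.343, 0.0599]
ee_rot: [0.002, 0.606, 0.796, -0.001]
contact_force: [-0.5, -0.5, 5.7]
width: 0.0334
```

Run:
```python
from h import *
say(); a=np.radians(-5.5); nx=np.array([np.cos(a),np.sin(a)]);ny=np.array([-nx[1],nx[0]]); mid=np.array([.5125,-.027])
for s in(-.1,0,.1): print(s,mid+s*ny-.022*nx, mid+s*ny)
h=manip.get_state(); 
plan([.40,-.14,.066],84.5,8,start=[.381,-.342,.066,105.4])
crop('scene',140,100,260,240,4,'pics/g2.png')
```

```text
2.8 [ 0.382  -0.343   0.0599] 105.47 [-0.5 -0.5  5.7] 0.0334
-0.1 [ 0.48101671 -0.12443101] [ 0.50291542 -0.12653962]
0 [ 0.49060128 -0.02489139] [ 0.5125 -0.027 ]
0.1 [0.50018586 0.07464823] [0.52208458 0.07253962]
[0.0237, 0.009, -0.0] 2.61
[0.0241, 0.0079, -0.0] 2.61
[0.0244, 0.0068, -0.0] 2.61
[0.0247, 0.0057, -0.0] 2.61
[0.025, 0.0045, -0.0] 2.61
[0.0251, 0.0034, -0.0] 2.61
[0.0253, 0.0023, -0.0] 2.61
[0.0253, 0.0011, -0.0] 2.61
```

View pics/g2.png

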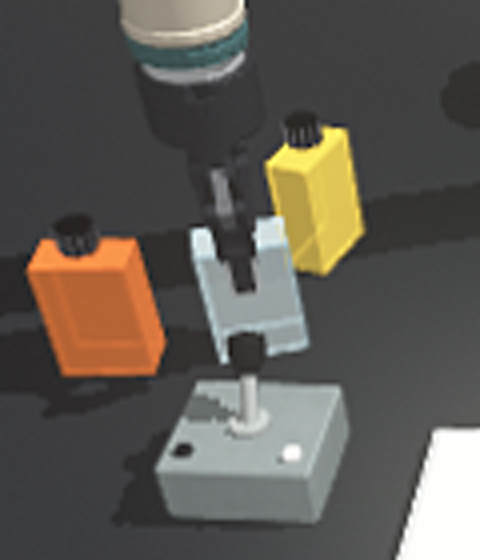

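The flask is gripped: width 33.4 mm, with the pads on its broad faces. Next I lift about 8 mm and carry it.

Call:
servo_tool([
  {"slide": [0, 0, -0.005], "spin": 0},
  {"slide": [0, 0, -0.005], "spin": 0},
  {"slide": [0.0237, 0.009, 0], "spin": 2.61},
  {"slide": [0.0241, 0.0079, 0], "spin": 2.61},
  {"slide": [0.0244, 0.0068, 0], "spin": 2.61},
  {"slide": [0.0247, 0.0057, 0], "spin": 2.61},
  {"slide": [0.025, 0.0045, 0], "spin": 2.61},
  {"slide": [0.0251, 0.0034, 0], "spin": 2.61},
])

```text
clock: 3.65
position: [0.3952, -0.1892, 0.0684]
ee_rot: [0.0, 0.709, 0.705, 0.0]
contact_force: [-0.4, 0.5, -1.4]
width: 0.0337
```

Call:
servo_tool([
  {"slide": [0.0253, 0.0023, 0], "spin": 2.61},
  {"slide": [0.0253, 0.0011, 0], "spin": 2.61},
  {"slide": [0, 0, 0], "spin": 0},
  {"slide": [0, 0, 0], "spin": 0},
])

```text
clock: 4.05
position: [0.4002, -0.1397, 0.0684]
ee_rot: [0.0, 0.739, 0.674, -0.0]
contact_force: [1.3, 0.3, -1.3]
width: 0.0336
```

Run:
```python
from h import *
say(); plan([.476,-.124,.068],84.5,4)
crop('scene',140,100,400,260,3,'pics/g3.png')
```

```text
4.05 [ 0.4002 -0.1397  0.0684] 84.7 [ 1.3  0.3 -1.3] 0.0336
[0.0057, 0.0185, 0.0001] 0.05
[0.0057, 0.0185, 0.0001] 0.05
[0.0057, 0.0185, 0.0001] 0.05
[0.0057, 0.0185, 0.0001] 0.05
```

View pics/g3.png

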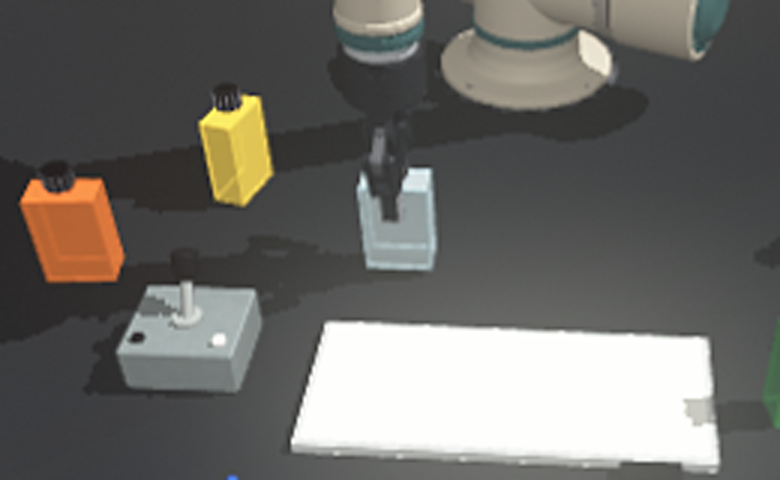

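Call:
servo_tool([
  {"slide": [0.0058, 0.019, 0], "spin": 0},
  {"slide": [0.0058, 0.019, 0], "spin": 0},
  {"slide": [0.0058, 0.019, 0], "spin": 0},
  {"slide": [0.0058, 0.019, 0], "spin": 0},
  {"slide": [0, 0, 0], "spin": 0},
  {"slide": [0, 0, 0.004], "spin": 0},
  {"slide": [0, 0, 0.004], "spin": 0},
  {"slide": [0, 0, 0], "spin": 0},
])

```text
clock: 4.9
position: [0.4765, -0.1242, 0.0599]
ee_rot: [-0.001, 0.74, 0.673, -0.001]
contact_force: [0.5, -0.4, 1.0]
width: 0.0334
```

Call:
servo_tool([
  {"slide": [0, 0, 0], "spin": 0},
  {"slide": [0, 0, 0], "spin": 0},
  {"slide": [0, 0, 0], "spin": 0},
  {"slide": [0, 0, 0], "spin": 0},
], hand=0.8)

```text
clock: 5.3
position: [0.4778, -0.124, 0.0601]
ee_rot: [0.0, 0.74, 0.673, -0.0]
contact_force: [-0.6, -0.3, 0.5]
width: 0.0681
```

Run:
```python
from h import *
say()
crop('scene',190,140,400,260,3,'pics/g4.png');crop('top',260,130,420,240,4,'pics/g5.png')
```

```text
5.3 [ 0.4778 -0.124   0.0601] 84.57 [-0.6 -0.3  0.5] 0.0681
```

View pics/g4.png

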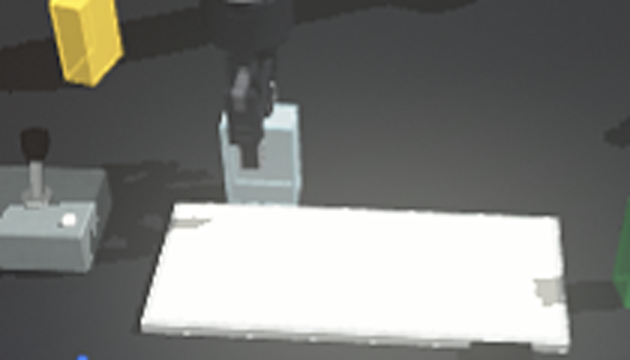

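View pics/g5.png

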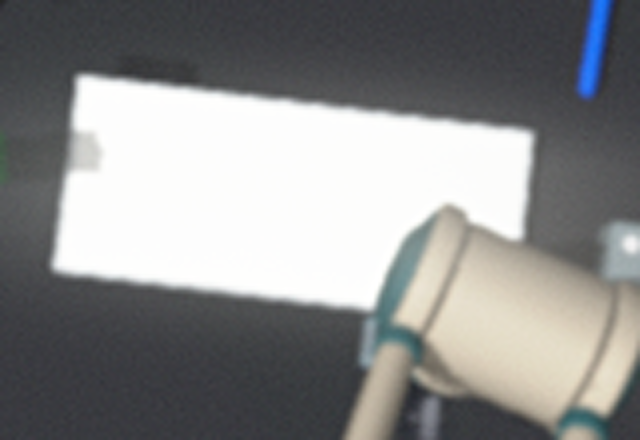

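Call:
servo_tool([
  {"slide": [0, 0, -0.04], "spin": 0},
  {"slide": [0, 0, -0.04], "spin": 0},
  {"slide": [0, -0.02, -0.005], "spin": 0},
  {"slide": [0, -0.03, 0], "spin": 0},
  {"slide": [0, -0.03, 0], "spin": 0},
  {"slide": [0, 0, 0.02], "spin": 0},
  {"slide": [0, 0, 0.025], "spin": 0},
  {"slide": [0, 0, 0.02], "spin": 0},
], hand=0.8)

```text
clock: 6.2
position: [0.3979, -0.1163, 0.0796]
ee_rot: [0.0, 0.74, 0.673, 0.0]
contact_force: [0.3, -0.4, 0.1]
width: 0.0681
```

Call:
servo_tool([
  {"slide": [0, 0, 0], "spin": 0},
  {"slide": [0, 0, 0], "spin": 0},
  {"slide": [0, 0, 0], "spin": 0},
  {"slide": [0, 0, 0], "spin": 0},
], hand=0)

```text
clock: 6.6
position: [0.3991, -0.1167, 0.081]
ee_rot: [0.001, 0.74, 0.673, 0.0]
contact_force: [-0.5, 0.3, 0.6]
width: 0.01
```

Run:
```python
from h import *
say()
crop('scene',190,120,400,260,3,'pics/g6.png')
```

```text
6.6 [ 0.3991 -0.1167  0.081 ] 84.58 [-0.5  0.3  0.6] 0.01
```

View pics/g6.png

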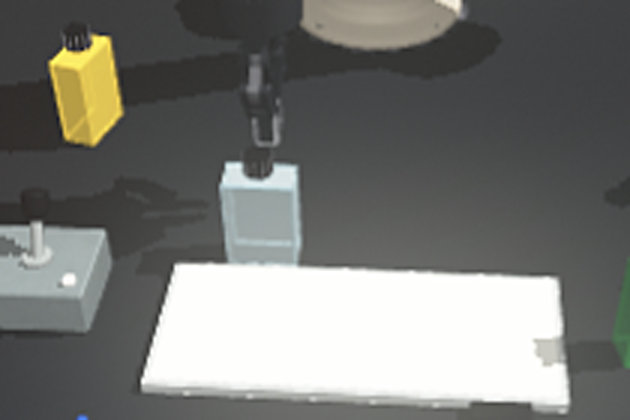

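Flask C is standing square at the panel's near edge (scene px about (277,215)). Now I push it over.

Call:
servo_tool([
  {"slide": [0, 0.02, 0], "spin": 0},
  {"slide": [0, 0.015, 0], "spin": 0},
  {"slide": [0, 0.01, 0], "spin": 0},
  {"slide": [0, 0.01, 0], "spin": 0},
  {"slide": [0, 0.01, 0], "spin": 0},
  {"slide": [0, 0.01, 0], "spin": 0},
  {"slide": [0, 0.01, 0], "spin": 0},
  {"slide": [0, 0, 0], "spin": 0},
])

```text
clock: 7.45
position: [0.4846, -0.1248, 0.08]
ee_rot: [0.001, 0.74, 0.673, 0.0]
contact_force: [0.4, 0.1, 0.3]
width: -0.0003
```

Run:
```python
from h import *
say()
crop('scene',190,120,400,260,3,'pics/g7.png')
```

```text
7.45 [ 0.4846 -0.1248  0.08  ] 84.59 [0.4 0.1 0.3] -0.0003
```

View pics/g7.png

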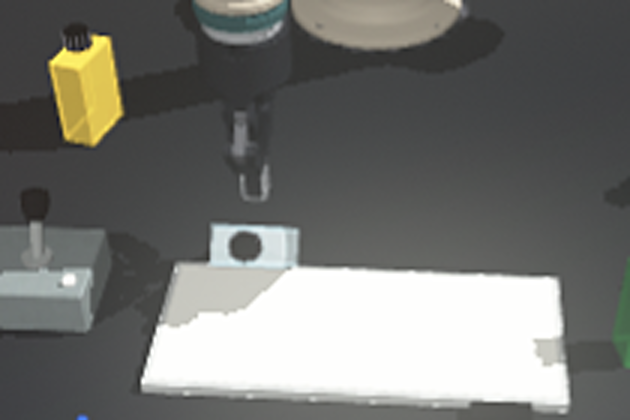

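Call:
servo_tool([
  {"slide": [0, 0, 0], "spin": 0},
  {"slide": [0, 0, 0], "spin": 0},
  {"slide": [0, 0, 0], "spin": 0},
  {"slide": [0, 0, 0], "spin": 0},
])

```text
clock: 7.9
position: [0.4825, -0.1244, 0.0801]
ee_rot: [-0.0, 0.74, 0.673, -0.0]
contact_force: [0.3, -1.8, 0.6]
width: -0.0001
```

Run:
```python
from h import *
say()
crop('scene',190,120,400,260,3,'pics/g8.png')
```

```text
7.9 [ 0.4825 -0.1244  0.0801] 84.57 [ 0.3 -1.8  0.6] -0.0001
```

View pics/g8.png

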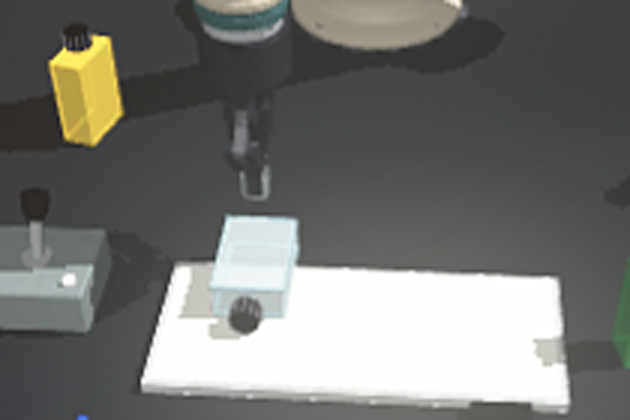

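Run:
```python
from h import *
print(onz('scene',(271.7,225),.029), 'edge',.503)
print([onz('scene',(190+x/3,120+y/3),.046) for x,y in((228,214),(298,217))])
plan([.48,.10,.19],84.5,6)
```

```text
[ 0.58476754 -0.1310375   0.029     ] edge 0.503
[array([ 0.46984023, -0.15150863,  0.046     ]), array([ 0.47586015, -0.08726832,  0.046     ])]
[0.0372, -0.004, -0.0183] 0.01
[0.0372, -0.004, -0.0183] 0.01
[0.0372, -0.004, -0.0183] 0.01
[0.0372, -0.004, -0.0183] 0.01
[0.0372, -0.004, -0.0183] 0.01
[0.0372, -0.004, -0.0183] 0.01
```

Flask C lies flat with its cap away, but its base overhangs by about 30 mm. I'll nudge it about 20 mm further on.

Call:
servo_tool([
  {"slide": [0.002, -0.025, 0], "spin": 0},
  {"slide": [0.002, -0.03, 0], "spin": 0},
  {"slide": [0, 0, 0.025], "spin": 0},
  {"slide": [0, 0, 0.025], "spin": 0},
  {"slide": [0, 0.015, 0], "spin": 0},
  {"slide": [0, 0.01, 0], "spin": 0},
  {"slide": [0, 0.01, 0], "spin": 0},
  {"slide": [0, 0.007, 0], "spin": 0},
])

```text
clock: 8.75
position: [0.4715, -0.1195, 0.0305]
ee_rot: [0.0, 0.74, 0.673, 0.0]
contact_force: [-1.0, -0.9, 0.6]
width: 0.0001
```

Call:
servo_tool([
  {"slide": [0, 0.005, 0], "spin": 0},
  {"slide": [0, 0.005, 0], "spin": 0},
  {"slide": [0, 0, 0], "spin": 0},
  {"slide": [0, -0.02, 0], "spin": 0},
  {"slide": [0, 0, -0.03], "spin": 0},
  {"slide": [0, 0, -0.05], "spin": 0},
  {"slide": [0.03, 0, -0.05], "spin": 0},
  {"slide": [0.05, 0, 0], "spin": 0},
])

```text
clock: 9.55
position: [0.4728, -0.0454, 0.1591]
ee_rot: [0.007, 0.741, 0.671, 0.004]
contact_force: [1.5, 0.4, -1.4]
width: 0.0
```

Call:
servo_tool([
  {"slide": [0.05, 0, 0], "spin": 0},
  {"slide": [0.05, 0, 0], "spin": 0},
], hand=0.8)

```text
clock: 9.75
position: [0.4773, 0.0582, 0.1539]
ee_rot: [0.001, 0.74, 0.672, 0.001]
contact_force: [0.3, -0.1, 0.3]
width: 0.0283
```

Run:
```python
from h import *
say()
t=eyes.get_image('top'); s=eyes.get_image('scene'); cv2.imwrite('pics/t1.png',t); cv2.imwrite('pics/s1.png',s)
crop('scene',190,140,400,260,3,'pics/g9.png',s)
crop('top',260,130,420,240,4,'pics/g10.png',t)
crop('top',140,140,260,260,5,'pics/a1.png',t)
```

```text
9.75 [0.4773 0.0582 0.1539] 84.49 [ 0.3 -0.1  0.3] 0.0283
```

View pics/g9.png

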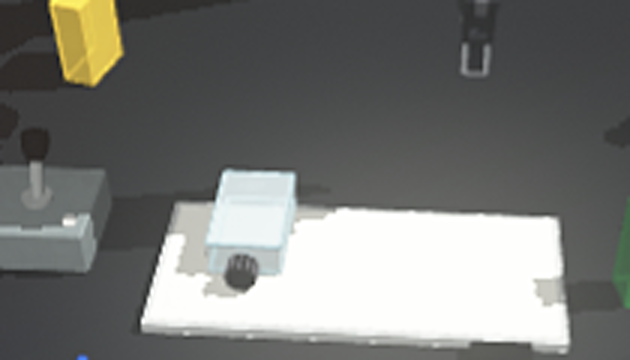

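View pics/g10.png

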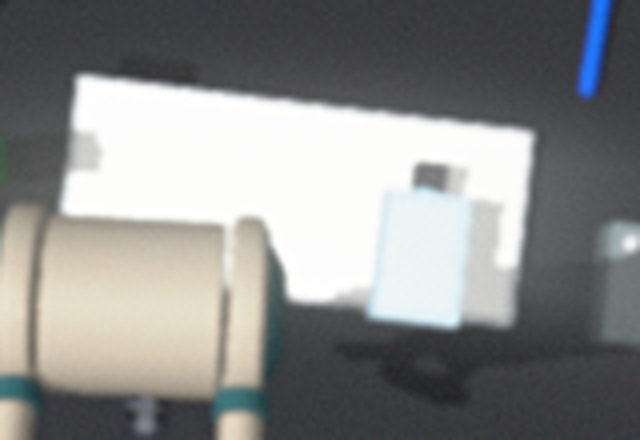

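View pics/a1.png

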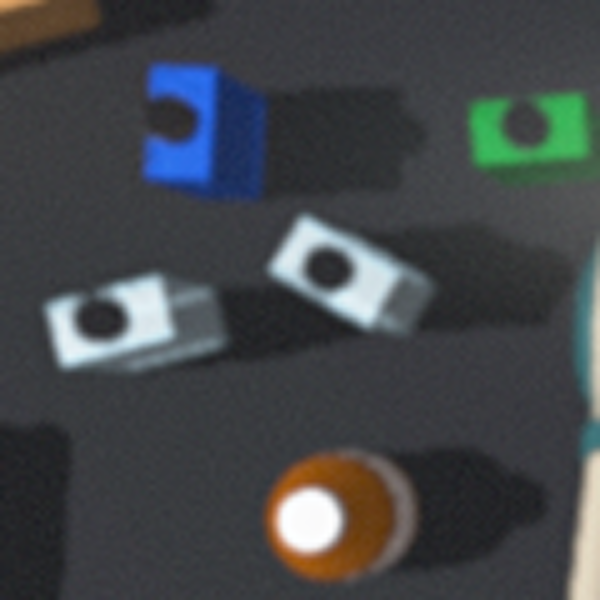

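C lies on the panel with its cap away (top px about (365,195)), overhanging only a little. A and B haven't moved. B is next.

Run:
```python
from h import *
plan([.5275,.323,.154],60.5,7)
print(); plan([.47,.23,.0],84.5,5,start=[.5275,.323,0,60.5]); print(); plan([.485,-.025,0],84.5,7,start=[.47,.23,0,84.5])
```

```text
[0.0377, 0.0039, -0.0001] 3.49
[0.0379, 0.0016, -0.0001] 3.49
[0.0379, -0.0007, -0.0001] 3.49
[0.0378, -0.003, -0.0001] 3.49
[0.0376, -0.0053, -0.0001] 3.49
[0.0372, -0.0076, -0.0001] 3.49
[0.0366, -0.0098, -0.0001] 3.49

[-0.0219, -0.0009, -0.0] -4.8
[-0.0217, -0.0027, -0.0] -4.8
[-0.0214, -0.0045, -0.0] -4.8
[-0.021, -0.0063, -0.0] -4.8
[-0.0204, -0.008, -0.0] -4.8

[-0.0361, 0.0056, -0.0] -0.0
[-0.0361, 0.0056, -0.0] -0.0
[-0.0361, 0.0056, -0.0] -0.0
[-0.0361, 0.0056, -0.0] -0.0
[-0.0361, 0.0056, -0.0] -0.0
[-0.0361, 0.0056, -0.0] -0.0
[-0.0361, 0.0056, -0.0] -0.0
```

Call:
servo_tool([
  {"slide": [0.0377, 0.0039, -0.004], "spin": 3.49},
  {"slide": [0.0379, 0.0016, 0], "spin": 3.49},
  {"slide": [0.0379, -0.0007, 0], "spin": 3.49},
  {"slide": [0.0378, -0.003, 0], "spin": 3.49},
  {"slide": [0.0376, -0.0053, 0], "spin": 3.49},
  {"slide": [0.0372, -0.0076, 0], "spin": 3.49},
  {"slide": [0.0366, -0.0098, 0], "spin": 3.49},
  {"slide": [0, 0, 0], "spin": 0},
])

```text
clock: 10.65
position: [0.5306, 0.3206, 0.1566]
ee_rot: [-0.001, 0.865, 0.502, 0.001]
contact_force: [-0.5, -0.1, 0.3]
width: 0.0681
```

Call:
servo_tool([
  {"slide": [0, 0, 0], "spin": 0},
  {"slide": [0, 0, 0], "spin": 0},
])

```text
clock: 10.85
position: [0.5289, 0.3154, 0.1567]
ee_rot: [0.0, 0.866, 0.501, -0.001]
contact_force: [-0.0, -0.3, -0.7]
width: 0.0681
```

Run:
```python
from h import *
say()
crop('scene',390,115,520,255,4,'pics/i1.png')
plan([.5275,.323,.058],60.5,4)
```

```text
10.85 [0.5289 0.3154 0.1567] 60.12 [-0.  -0.3 -0.7] 0.0681
[0.0015, -0.0013, 0.0247] -0.1
[0.0015, -0.0013, 0.0247] -0.1
[0.0015, -0.0013, 0.0247] -0.1
[0.0015, -0.0013, 0.0247] -0.1
```

View pics/i1.png

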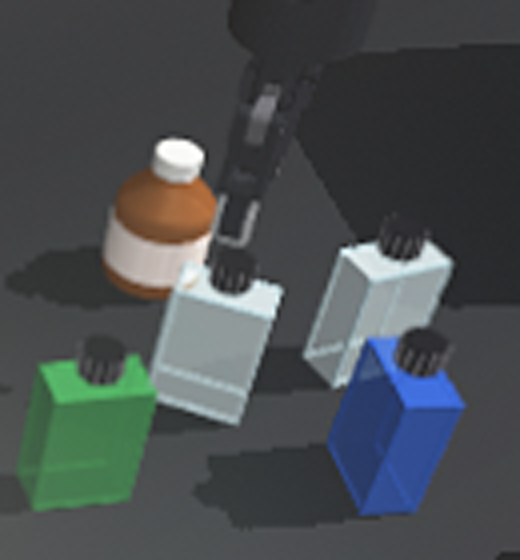

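The gripper is above B (cap at about scene px (448,183)). Now I descend and grip.

Call:
servo_tool([
  {"slide": [0.003, -0.0025, 0.01], "spin": 0},
  {"slide": [0.003, -0.0026, 0.02], "spin": 0},
  {"slide": [0, 0, 0.035], "spin": 0},
  {"slide": [0, 0, 0.034], "spin": 0},
  {"slide": [0, 0, 0], "spin": 0},
  {"slide": [0, 0, 0], "spin": 0},
])

```text
clock: 11.5
position: [0.5276, 0.3242, 0.0577]
ee_rot: [-0.0, 0.866, 0.501, -0.001]
contact_force: [0.2, 0.4, 0.4]
width: 0.0684
```

Call:
servo_tool([
  {"slide": [0, 0, 0], "spin": 0},
  {"slide": [0, 0, 0], "spin": 0},
  {"slide": [0, 0, 0], "spin": 0},
  {"slide": [0, 0, 0], "spin": 0},
  {"slide": [0, 0, 0], "spin": 0},
  {"slide": [0, 0, 0], "spin": 0},
], hand=0)

```text
clock: 12.1
position: [0.5288, 0.3252, 0.0598]
ee_rot: [0.0, 0.865, 0.501, 0.002]
contact_force: [-0.1, 0.5, 6.5]
width: 0.0335
```

Run:
```python
from h import *
say()
crop('scene',390,115,520,255,4,'pics/i2.png')
```

```text
12.1 [0.5288 0.3252 0.0598] 60.14 [-0.1  0.5  6.5] 0.0335
```

View pics/i2.png

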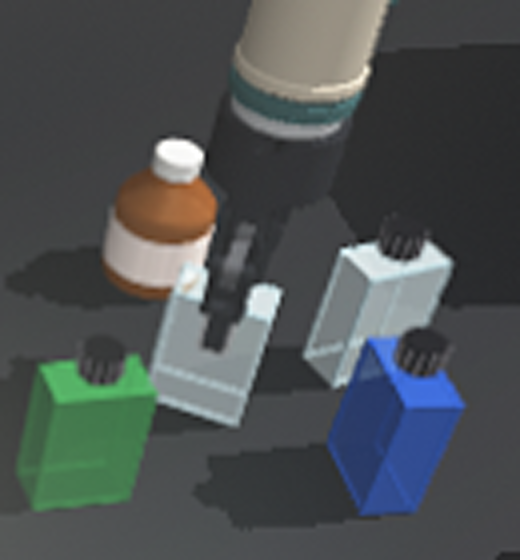

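Call:
servo_tool([
  {"slide": [0, 0, -0.005], "spin": 0},
  {"slide": [0, 0, -0.005], "spin": 0},
  {"slide": [-0.0219, -0.0009, 0], "spin": -4.85},
  {"slide": [-0.0217, -0.0027, 0], "spin": -4.85},
  {"slide": [-0.0214, -0.0045, 0], "spin": -4.85},
  {"slide": [-0.021, -0.0063, 0], "spin": -4.85},
  {"slide": [-0.0204, -0.008, 0], "spin": -4.85},
  {"slide": [0, 0, 0], "spin": 0},
])

```text
clock: 12.95
position: [0.4669, 0.2298, 0.0677]
ee_rot: [-0.0, 0.741, 0.671, -0.002]
contact_force: [-0.7, 0.1, -2.0]
width: 0.0334
```

Call:
servo_tool([
  {"slide": [-0.035, 0.003, 0], "spin": 0},
  {"slide": [-0.035, 0.003, 0], "spin": 0},
  {"slide": [-0.035, 0.003, 0], "spin": 0},
  {"slide": [-0.035, 0.003, 0], "spin": 0},
  {"slide": [-0.035, 0.003, 0], "spin": 0},
  {"slide": [-0.035, 0.003, 0], "spin": 0},
  {"slide": [0, 0, 0], "spin": 0},
  {"slide": [0, 0, 0], "spin": 0},
])

```text
clock: 13.75
position: [0.4679, 0.0209, 0.0682]
ee_rot: [0.0, 0.742, 0.671, 0.001]
contact_force: [0.7, -0.4, -1.6]
width: 0.0335
```

Run:
```python
from h import *
say()
crop('scene',190,90,430,260,3,'pics/i3.png')
plan([.487,-.025,.068],84.5,3)
```

```text
13.75 [0.4679 0.0209 0.0682] 84.22 [ 0.7 -0.4 -1.6] 0.0335
[-0.0148, 0.0079, 0.0] -0.06
[-0.0148, 0.0079, 0.0] -0.06
[-0.0148, 0.0079, 0.0] -0.06
```

View pics/i3.png

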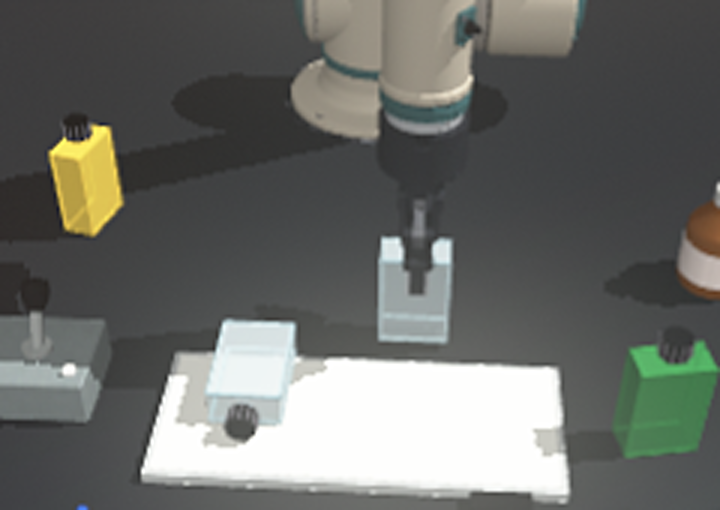

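Call:
servo_tool([
  {"slide": [-0.0148, 0.0079, 0], "spin": 0},
  {"slide": [-0.0148, 0.0079, 0], "spin": 0},
  {"slide": [-0.0148, 0.0079, 0], "spin": 0},
  {"slide": [0, 0, 0], "spin": 0},
  {"slide": [0, 0, 0.004], "spin": 0},
  {"slide": [0, 0, 0.004], "spin": 0},
  {"slide": [0, 0, 0], "spin": 0},
])

```text
clock: 14.5
position: [0.4858, -0.0245, 0.0598]
ee_rot: [-0.0, 0.741, 0.672, -0.0]
contact_force: [-0.9, 0.5, 0.9]
width: 0.0336
```

Call:
servo_tool([
  {"slide": [0, 0, 0], "spin": 0},
  {"slide": [0, 0, 0], "spin": 0},
  {"slide": [0, 0, 0], "spin": 0},
  {"slide": [0, 0, 0], "spin": 0},
], hand=0.8)

```text
clock: 14.9
position: [0.4863, -0.0253, 0.0599]
ee_rot: [0.0, 0.741, 0.672, -0.0]
contact_force: [0.3, -0.2, 0.2]
width: 0.0688
```

Call:
servo_tool([
  {"slide": [0, 0, -0.04], "spin": 0},
  {"slide": [0, 0, -0.04], "spin": 0},
  {"slide": [0, -0.02, -0.005], "spin": 0},
  {"slide": [0, -0.03, 0], "spin": 0},
  {"slide": [0, -0.03, 0], "spin": 0},
  {"slide": [0, 0, 0.02], "spin": 0},
  {"slide": [0, 0, 0.025], "spin": 0},
  {"slide": [0, 0, 0.02], "spin": 0},
])

```text
clock: 15.7
position: [0.4064, -0.0175, 0.0794]
ee_rot: [0.0, 0.741, 0.672, 0.0]
contact_force: [0.1, 0.1, -0.9]
width: 0.0682
```

Call:
servo_tool([
  {"slide": [0, 0, 0], "spin": 0},
  {"slide": [0, 0, 0], "spin": 0},
  {"slide": [0, 0, 0], "spin": 0},
  {"slide": [0, 0, 0], "spin": 0},
], hand=0)

```text
clock: 16.1
position: [0.4076, -0.0177, 0.0809]
ee_rot: [0.001, 0.741, 0.672, 0.001]
contact_force: [0.1, -0.1, 0.2]
width: 0.0104
```

Run:
```python
from h import *
say()
crop('scene',190,90,430,260,3,'pics/i4.png')
```

```text
16.1 [ 0.4076 -0.0177  0.0809] 84.39 [ 0.1 -0.1  0.2] 0.0104
```

View pics/i4.png

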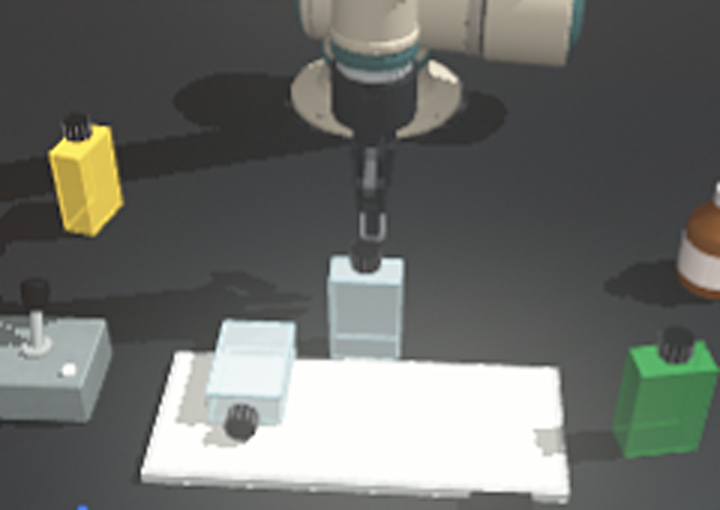

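B is standing at the edge (scene px about (313,190)). I push it over, then nudge it on.

Call:
servo_tool([
  {"slide": [0, 0.02, 0], "spin": 0},
  {"slide": [0, 0.015, 0], "spin": 0},
  {"slide": [0, 0.01, 0], "spin": 0},
  {"slide": [0, 0.01, 0], "spin": 0},
  {"slide": [0, 0.01, 0], "spin": 0},
  {"slide": [0, 0.01, 0], "spin": 0},
  {"slide": [0, 0.01, 0], "spin": 0},
  {"slide": [0, 0, 0], "spin": 0},
])

```text
clock: 16.95
position: [0.4931, -0.0261, 0.0799]
ee_rot: [0.001, 0.741, 0.672, 0.0]
contact_force: [0.4, -0.2, 0.3]
width: -0.0002
```

Call:
servo_tool([
  {"slide": [0, 0, 0], "spin": 0},
  {"slide": [0, 0, 0], "spin": 0},
  {"slide": [0, 0, 0], "spin": 0},
  {"slide": [0, 0, 0], "spin": 0},
])

```text
clock: 17.35
position: [0.4909, -0.0257, 0.08]
ee_rot: [-0.0, 0.741, 0.672, -0.0]
contact_force: [-0.4, 0.1, -0.4]
width: 0.0001
```

Run:
```python
from h import *
say()
crop('scene',190,90,430,260,3,'pics/i5.png')
```

```text
17.35 [ 0.4909 -0.0257  0.08  ] 84.39 [-0.4  0.1 -0.4] 0.0001
```

View pics/i5.png

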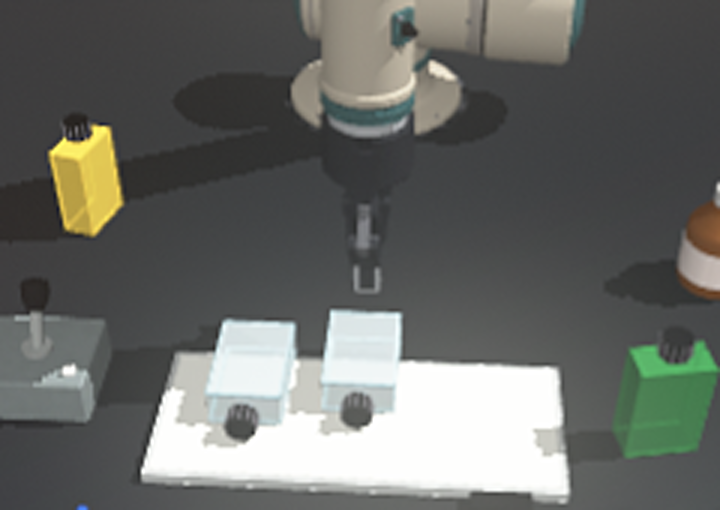

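Run:
```python
from h import *
print(onz('scene',(312,194),.046)); print(onz('scene',(190+357/3,90+408/3),.029))
```

```text
[ 0.48466614 -0.02510296  0.046     ]
[ 0.59125927 -0.03589453  0.029     ]
```

Call:
servo_tool([
  {"slide": [0, -0.025, 0], "spin": 0},
  {"slide": [0, -0.03, 0], "spin": 0},
  {"slide": [0, 0, 0.025], "spin": 0},
  {"slide": [0, 0, 0.025], "spin": 0},
  {"slide": [0, 0.015, 0], "spin": 0},
  {"slide": [0, 0.01, 0], "spin": 0},
  {"slide": [0, 0.01, 0], "spin": 0},
  {"slide": [0, 0.007, 0], "spin": 0},
])

```text
clock: 18.2
position: [0.4794, -0.0247, 0.0304]
ee_rot: [0.0, 0.741, 0.672, 0.0]
contact_force: [-1.6, -0.1, -0.1]
width: -0.0003
```

Call:
servo_tool([
  {"slide": [0, 0.005, 0], "spin": 0},
  {"slide": [0, 0.006, 0], "spin": 0},
  {"slide": [0, 0, 0], "spin": 0},
  {"slide": [0, -0.02, 0], "spin": 0},
  {"slide": [0, 0, -0.03], "spin": 0},
  {"slide": [0, 0, -0.05], "spin": 0},
  {"slide": [0.03, 0, -0.05], "spin": 0},
  {"slide": [0.05, 0, 0], "spin": 0},
])

```text
clock: 19.0
position: [0.4822, 0.0502, 0.1592]
ee_rot: [0.006, 0.742, 0.67, 0.005]
contact_force: [1.1, 1.0, -0.8]
width: -0.0001
```

Call:
servo_tool([
  {"slide": [0.05, 0, 0], "spin": 0},
  {"slide": [0.05, 0, 0], "spin": 0},
  {"slide": [0, 0, 0], "spin": 0},
], hand=0.8)

```text
clock: 19.3
position: [0.4873, 0.1569, 0.1533]
ee_rot: [-0.0, 0.739, 0.674, 0.002]
contact_force: [0.3, -0.8, 0.8]
width: 0.0436
```

Run:
```python
from h import *
say()
t=eyes.get_image('top'); s=eyes.get_image('scene'); cv2.imwrite('pics/t2.png',t); cv2.imwrite('pics/s2.png',s)
crop('top',140,130,420,260,2.8,'pics/i6.png',t)
plan([.496,.446,.16],106,10)
```

```text
19.3 [0.4873 0.1569 0.1533] 84.74 [ 0.3 -0.8  0.8] 0.0436
[0.0293, -0.0018, -0.0007] -2.14
[0.0294, -0.0007, -0.0007] -2.14
[0.0294, 0.0004, -0.0007] -2.14
[0.0294, 0.0015, -0.0007] -2.14
[0.0293, 0.0026, -0.0007] -2.14
[0.0292, 0.0037, -0.0007] -2.14
[0.029, 0.0047, -0.0007] -2.14
[0.0288, 0.0058, -0.0007] -2.14
[0.0286, 0.0069, -0.0007] -2.14
[0.0283, 0.008, -0.0007] -2.14
```

View pics/i6.png

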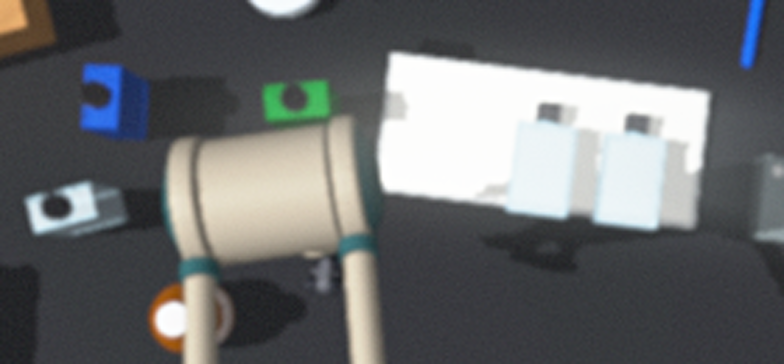

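View pics/s2.png

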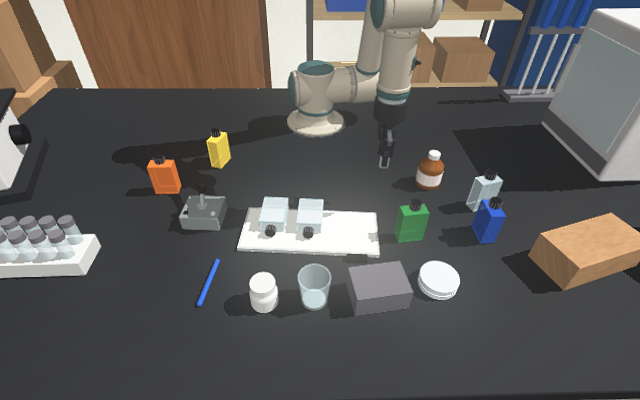

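Both C and B lie on the panel with caps away, and A hasn't moved. A is next.

Call:
servo_tool([
  {"slide": [0.0293, -0.0018, -0.001], "spin": -2.14},
  {"slide": [0.0294, -0.0007, -0.001], "spin": -2.14},
  {"slide": [0.0294, 0.0004, -0.001], "spin": -2.14},
  {"slide": [0.0294, 0.0015, -0.001], "spin": -2.14},
  {"slide": [0.0293, 0.0026, 0], "spin": -2.14},
  {"slide": [0.0292, 0.0037, 0], "spin": -2.14},
  {"slide": [0.029, 0.0047, 0], "spin": -2.14},
  {"slide": [0.0288, 0.0058, 0], "spin": -2.14},
])

```text
clock: 20.2
position: [0.4961, 0.3852, 0.1567]
ee_rot: [0.0, 0.633, 0.774, -0.0]
contact_force: [2.0, -0.9, 0.6]
width: 0.0684
```

Call:
servo_tool([
  {"slide": [0.0286, 0.0069, 0], "spin": -2.14},
  {"slide": [0.0283, 0.008, 0], "spin": -2.14},
  {"slide": [0, 0, 0], "spin": 0},
  {"slide": [0, 0, 0], "spin": 0},
  {"slide": [0, 0, 0], "spin": 0},
])

```text
clock: 20.7
position: [0.4978, 0.4429, 0.1566]
ee_rot: [0.0, 0.604, 0.797, -0.001]
contact_force: [-0.3, -0.4, -0.0]
width: 0.0682
```

Run:
```python
from h import *
say()
crop('scene',390,115,520,255,4,'pics/j1.png')
plan([.4955,.4465,.058],106,4)
```

```text
20.7 [0.4978 0.4429 0.1566] 105.67 [-0.3 -0.4 -0. ] 0.0682
[0.001, -0.0003, 0.0247] -0.08
[0.001, -0.0003, 0.0247] -0.08
[0.001, -0.0003, 0.0247] -0.08
[0.001, -0.0003, 0.0247] -0.08
```

View pics/j1.png

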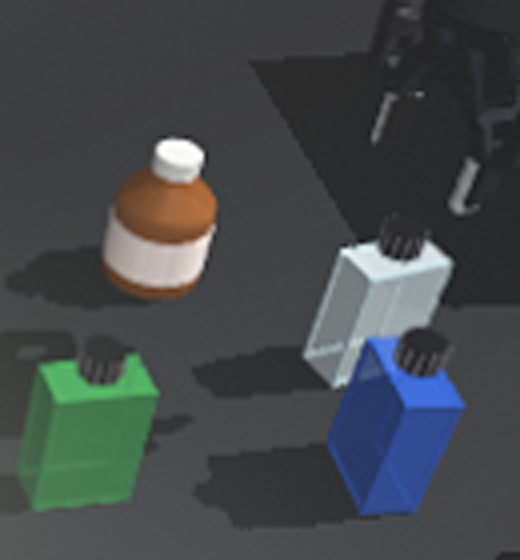

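Call:
servo_tool([
  {"slide": [0.002, -0.0007, 0.01], "spin": -0.2},
  {"slide": [0.002, -0.0007, 0.02], "spin": 0},
  {"slide": [0, 0, 0.035], "spin": 0},
  {"slide": [0, 0, 0.034], "spin": 0},
  {"slide": [0, 0, 0], "spin": 0},
  {"slide": [0, 0, 0], "spin": 0},
])

```text
clock: 21.35
position: [0.4946, 0.4479, 0.0574]
ee_rot: [-0.0, 0.602, 0.798, -0.001]
contact_force: [0.2, 0.5, -0.0]
width: 0.0682
```

Call:
servo_tool([
  {"slide": [0, 0, 0], "spin": 0},
  {"slide": [0, 0, 0], "spin": 0},
  {"slide": [0, 0, 0], "spin": 0},
  {"slide": [0, 0, 0], "spin": 0},
  {"slide": [0, 0, 0], "spin": 0},
  {"slide": [0, 0, 0], "spin": 0},
], hand=0)

```text
clock: 21.95
position: [0.4957, 0.4492, 0.0599]
ee_rot: [0.001, 0.602, 0.799, 0.002]
contact_force: [-0.7, -1.1, 5.8]
width: 0.0331
```

Run:
```python
from h import *
say()
crop('scene',390,115,520,255,4,'pics/j2.png')
plan([.498,.30,.068],84.5,6,start=[.4955,.4465,.068,105.9]); plan([.475,.23,.068],84.5,2,start=[.498,.3,.068,84.5]);plan([.485,.12,.068],84.5,4,start=[.475,.23,.068,84.5])
```

```text
21.95 [0.4957 0.4492 0.0599] 105.99 [-0.7 -1.1  5.8] 0.0331
[-0.0236, -0.0063, -0.0] 3.57
[-0.0239, -0.0048, -0.0] 3.57
[-0.0242, -0.0033, -0.0] 3.57
[-0.0244, -0.0018, -0.0] 3.57
[-0.0244, -0.0003, -0.0] 3.57
[-0.0244, 0.0012, -0.0] 3.57
[-0.0359, -0.0081, -0.0] -0.0
[-0.0359, -0.0081, -0.0] -0.0
[-0.0271, 0.0051, -0.0] -0.0
[-0.0271, 0.0051, -0.0] -0.0
[-0.0271, 0.0051, -0.0] -0.0
[-0.0271, 0.0051, -0.0] -0.0
```

View pics/j2.png

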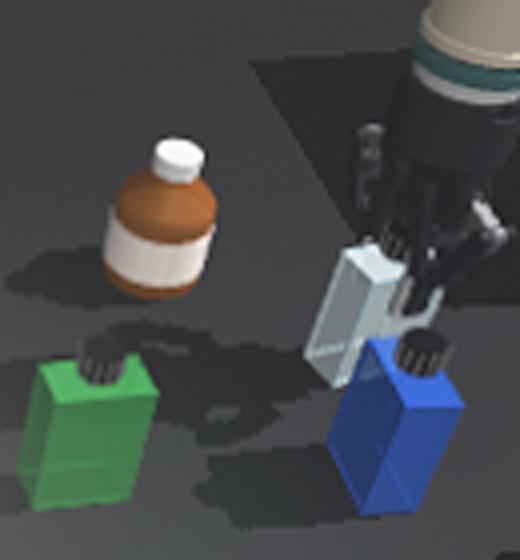

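Call:
servo_tool([
  {"slide": [0, 0, -0.005], "spin": 0},
  {"slide": [0, 0, -0.005], "spin": 0},
  {"slide": [-0.0236, -0.0063, 0], "spin": 3.57},
  {"slide": [-0.0239, -0.0048, 0], "spin": 3.57},
  {"slide": [-0.0242, -0.0033, 0], "spin": 3.57},
  {"slide": [-0.0244, -0.0018, 0], "spin": 3.57},
  {"slide": [-0.0244, -0.0003, 0], "spin": 3.57},
  {"slide": [-0.0244, 0.0012, 0], "spin": 3.57},
])

```text
clock: 22.8
position: [0.4974, 0.3011, 0.0679]
ee_rot: [0.0, 0.741, 0.672, -0.0]
contact_force: [0.7, 0.7, -1.5]
width: 0.0334
```

Call:
servo_tool([
  {"slide": [-0.0359, -0.0081, 0], "spin": 0},
  {"slide": [-0.0359, -0.0081, 0], "spin": 0},
  {"slide": [-0.0271, 0.0051, 0], "spin": 0},
  {"slide": [-0.0271, 0.0051, 0], "spin": 0},
  {"slide": [-0.0271, 0.0051, 0], "spin": 0},
  {"slide": [-0.0271, 0.0051, 0], "spin": 0},
  {"slide": [0, 0, 0], "spin": 0},
  {"slide": [0, 0, 0], "spin": 0},
])

```text
clock: 23.6
position: [0.4848, 0.122, 0.068]
ee_rot: [-0.0, 0.74, 0.672, 0.0]
contact_force: [0.1, 0.9, -1.2]
width: 0.0333
```

Run:
```python
from h import *
say()
crop('scene',190,90,430,260,3,'pics/j3.png')
plan([.4965,.075,.068],84.5,3)
```

```text
23.6 [0.4848 0.122  0.068 ] 84.47 [ 0.1  0.9 -1.2] 0.0333
[-0.0154, 0.0054, -0.0] 0.01
[-0.0154, 0.0054, -0.0] 0.01
[-0.0154, 0.0054, -0.0] 0.01
```

View pics/j3.png

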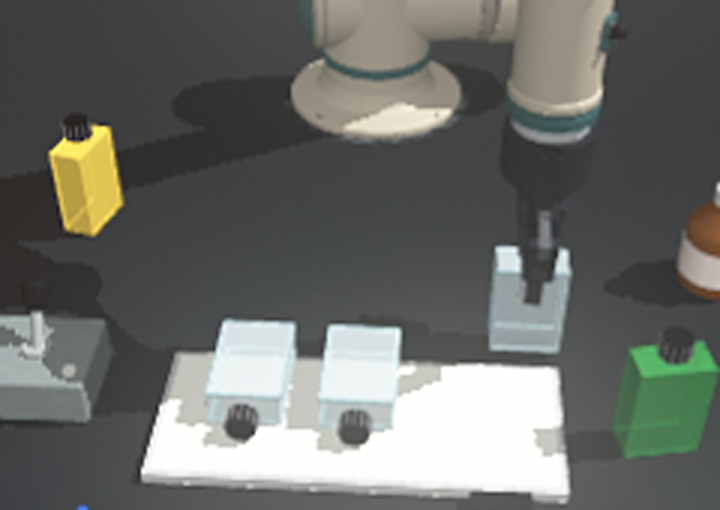

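Call:
servo_tool([
  {"slide": [-0.0154, 0.0054, 0], "spin": 0},
  {"slide": [-0.0154, 0.0054, 0], "spin": 0},
  {"slide": [-0.0154, 0.0054, 0], "spin": 0},
  {"slide": [0, 0, 0], "spin": 0},
  {"slide": [0, 0, 0.004], "spin": 0},
  {"slide": [0, 0, 0.004], "spin": 0},
  {"slide": [0, 0, 0], "spin": 0},
])

```text
clock: 24.35
position: [0.4957, 0.0758, 0.0596]
ee_rot: [-0.0, 0.739, 0.673, -0.0]
contact_force: [-0.1, -0.2, 0.6]
width: 0.0336
```

Call:
servo_tool([
  {"slide": [0, 0, 0], "spin": 0},
  {"slide": [0, 0, 0], "spin": 0},
  {"slide": [0, 0, 0], "spin": 0},
  {"slide": [0, 0, 0], "spin": 0},
], hand=0.8)

```text
clock: 24.75
position: [0.4964, 0.0748, 0.0598]
ee_rot: [0.0, 0.74, 0.673, 0.0]
contact_force: [-0.5, -0.6, 0.6]
width: 0.0685
```

Call:
servo_tool([
  {"slide": [0, 0, -0.04], "spin": 0},
  {"slide": [0, 0, -0.04], "spin": 0},
  {"slide": [0, -0.02, -0.005], "spin": 0},
  {"slide": [0, -0.03, 0], "spin": 0},
  {"slide": [0, -0.03, 0], "spin": 0},
  {"slide": [0, 0, 0.02], "spin": 0},
  {"slide": [0, 0, 0.025], "spin": 0},
  {"slide": [0, 0, 0.02], "spin": 0},
])

```text
clock: 25.55
position: [0.4164, 0.0823, 0.0793]
ee_rot: [0.0, 0.74, 0.673, 0.0]
contact_force: [0.2, -0.9, -0.3]
width: 0.0684
```

Call:
servo_tool([
  {"slide": [0, 0, 0], "spin": 0},
  {"slide": [0, 0, 0], "spin": 0},
  {"slide": [0, 0, 0], "spin": 0},
  {"slide": [0, 0, 0], "spin": 0},
], hand=0)

```text
clock: 25.95
position: [0.4177, 0.0823, 0.0808]
ee_rot: [0.001, 0.74, 0.673, 0.001]
contact_force: [0.0, -0.8, 0.4]
width: 0.0106
```

Run:
```python
from h import *
say()
crop('scene',190,90,430,260,3,'pics/j4.png')
```

```text
25.95 [0.4177 0.0823 0.0808] 84.57 [ 0.  -0.8  0.4] 0.0106
```

View pics/j4.png

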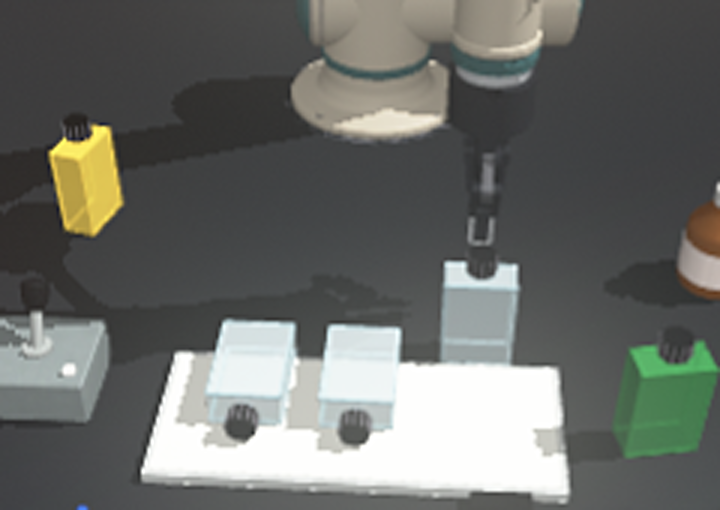

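The third flask is standing at the edge (scene px about (350,193)). I push it over.

Call:
servo_tool([
  {"slide": [0, 0.02, 0], "spin": 0},
  {"slide": [0, 0.015, 0], "spin": 0},
  {"slide": [0, 0.01, 0], "spin": 0},
  {"slide": [0, 0.01, 0], "spin": 0},
  {"slide": [0, 0.01, 0], "spin": 0},
  {"slide": [0, 0.01, 0], "spin": 0},
  {"slide": [0, 0.01, 0], "spin": 0},
  {"slide": [0, 0, 0], "spin": 0},
])

```text
clock: 26.8
position: [0.5031, 0.074, 0.0797]
ee_rot: [0.001, 0.74, 0.673, 0.0]
contact_force: [-0.4, 0.2, 0.2]
width: 0.0001
```

Call:
servo_tool([
  {"slide": [0, 0, 0], "spin": 0},
  {"slide": [0, 0, 0], "spin": 0},
  {"slide": [0, 0, 0], "spin": 0},
  {"slide": [0, 0, 0], "spin": 0},
])

```text
clock: 27.2
position: [0.5009, 0.0743, 0.0798]
ee_rot: [-0.0, 0.74, 0.673, -0.0]
contact_force: [0.5, 0.6, -0.1]
width: -0.0
```

Run:
```python
from h import *
say()
crop('scene',190,90,430,260,3,'pics/j5.png')
```

```text
27.2 [0.5009 0.0743 0.0798] 84.57 [ 0.5  0.6 -0.1] -0.0
```

View pics/j5.png

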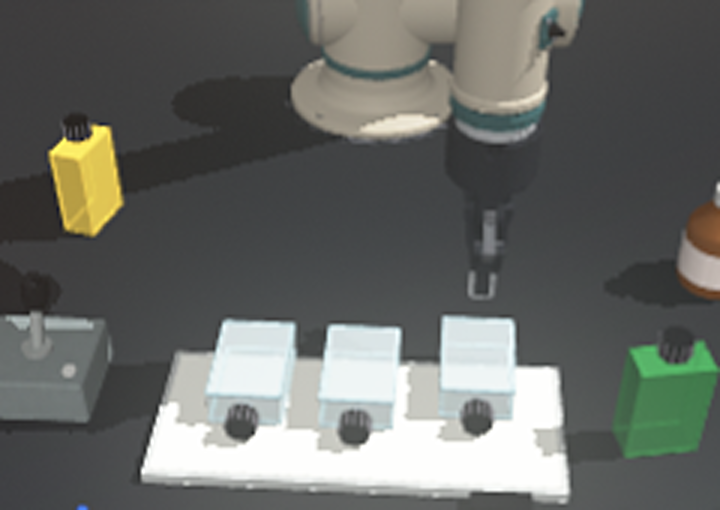

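All three are down. I nudge this one on as well, then rise and look.

Call:
servo_tool([
  {"slide": [0, -0.025, 0], "spin": 0},
  {"slide": [0, -0.03, 0], "spin": 0},
  {"slide": [0, 0, 0.025], "spin": 0},
  {"slide": [0, 0, 0.025], "spin": 0},
  {"slide": [0, 0.015, 0], "spin": 0},
  {"slide": [0, 0.01, 0], "spin": 0},
  {"slide": [0, 0.01, 0], "spin": 0},
  {"slide": [0, 0.007, 0], "spin": 0},
])

```text
clock: 28.05
position: [0.4897, 0.0754, 0.0303]
ee_rot: [0.0, 0.74, 0.673, 0.0]
contact_force: [-0.8, 0.9, 0.7]
width: 0.0004
```

Call:
servo_tool([
  {"slide": [0, 0.005, 0], "spin": 0},
  {"slide": [0, 0.006, 0], "spin": 0},
  {"slide": [0, 0, 0], "spin": 0},
  {"slide": [0, -0.03, 0], "spin": 0},
  {"slide": [0, -0.03, -0.03], "spin": 0},
  {"slide": [0, 0, -0.05], "spin": 0},
  {"slide": [-0.03, 0, -0.05], "spin": 0},
  {"slide": [-0.04, 0, 0], "spin": 0},
])

```text
clock: 28.85
position: [0.4379, 0.0148, 0.1585]
ee_rot: [0.005, 0.738, 0.674, 0.005]
contact_force: [1.1, -0.1, -0.3]
width: 0.0001
```

Call:
servo_tool([
  {"slide": [-0.045, -0.02, 0], "spin": 0},
  {"slide": [-0.045, -0.02, 0], "spin": 0},
  {"slide": [-0.045, -0.01, 0], "spin": 0},
  {"slide": [-0.045, 0, 0], "spin": 0},
  {"slide": [-0.045, 0, 0], "spin": 0},
  {"slide": [-0.045, 0, 0], "spin": 0},
  {"slide": [-0.02, 0, 0], "spin": 0},
  {"slide": [0, 0, 0], "spin": 0},
])

```text
clock: 29.65
position: [0.3563, -0.2724, 0.1529]
ee_rot: [0.001, 0.741, 0.671, -0.0]
contact_force: [-0.2, 0.2, 0.7]
width: 0.0002
```

Run:
```python
from h import *
say()
t=eyes.get_image('top'); s=eyes.get_image('scene'); cv2.imwrite('pics/t3.png',t); cv2.imwrite('pics/s3.png',s)
crop('top',260,130,460,260,4,'pics/j6.png',t)
crop('scene',140,120,400,260,3,'pics/j7.png',s)
```

```text
29.65 [ 0.3563 -0.2724  0.1529] 84.35 [-0.2  0.2  0.7] 0.0002
```

View pics/j6.png

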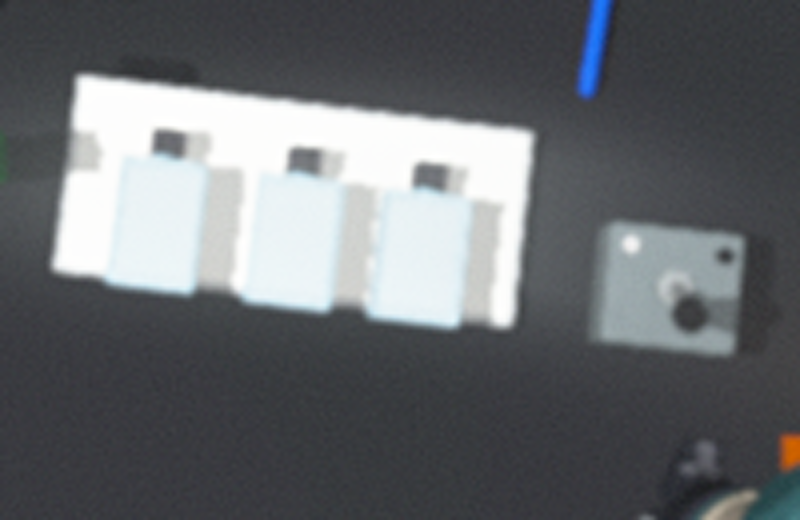

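View pics/j7.png

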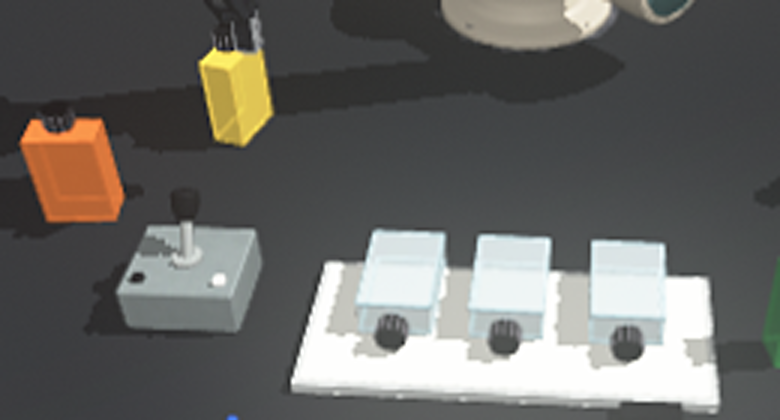

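Run:
```python
from h import *
for n,u in(('C',(413,323)),('B',(287,306)),('A',(150,290))): print(n,onz('top',((u[0]+.5)/4-.5+260,(u[1]+.5)/4-.5+130),.046))
a=np.radians(-5); nx=np.array([np.cos(a),np.sin(a)]); pv=np.array([.527,-.3135])
for d in(-.075,-.016): print(pv+d*nx)
plan([*(pv-.075*nx),.153],84.5,3)
```

```text
C [ 0.49492158 -0.12197206  0.046     ]
B [ 0.50500826 -0.02887423  0.046     ]
A [0.51413393 0.07218055 0.046     ]
[ 0.4522854  -0.30696332]
[ 0.51106088 -0.31210551]
[-0.0096, 0.0332, -0.0002] -0.0
[-0.0096, 0.0332, -0.0002] -0.0
[-0.0096, 0.0332, -0.0002] -0.0
```

View pics/t3.png

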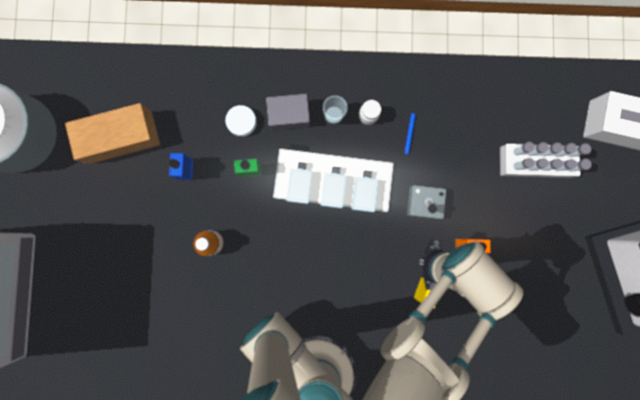

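View pics/s3.png

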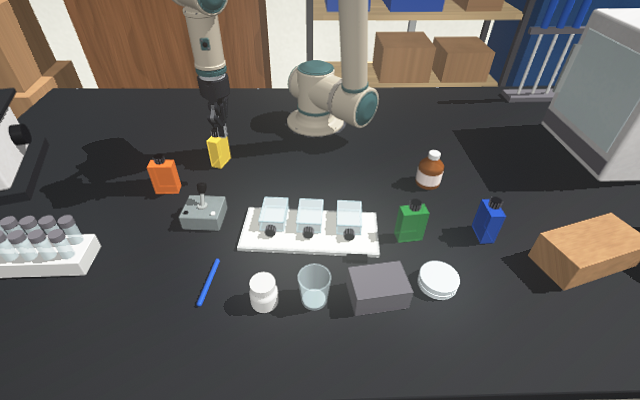

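All three flasks lie flat (top px (301,183), (336,186), (368,190)) with about 8 mm overhang. No other clear flask is visible. Now the toggle.

Call:
servo_tool([
  {"slide": [-0.0096, 0.0332, 0], "spin": 0},
  {"slide": [-0.0096, 0.0332, 0], "spin": 0},
  {"slide": [-0.0096, 0.0332, 0], "spin": 0},
  {"slide": [0, 0, 0], "spin": 0},
  {"slide": [0, 0, 0.035], "spin": 0},
  {"slide": [0, 0, 0.035], "spin": 0},
  {"slide": [0, 0, 0], "spin": 0},
  {"slide": [0, 0, 0], "spin": 0},
])

```text
clock: 30.55
position: [0.4521, -0.3058, 0.0829]
ee_rot: [-0.001, 0.739, 0.673, -0.0]
contact_force: [-0.6, 0.4, 0.1]
width: -0.0001
```

Run:
```python
from h import *
say()
crop('scene',140,120,260,240,4,'pics/k1.png')
crop('top',395,160,475,260,5,'pics/k2.png')
```

```text
30.55 [ 0.4521 -0.3058  0.0829] 84.64 [-0.6  0.4  0.1] -0.0001
```

View pics/k1.png

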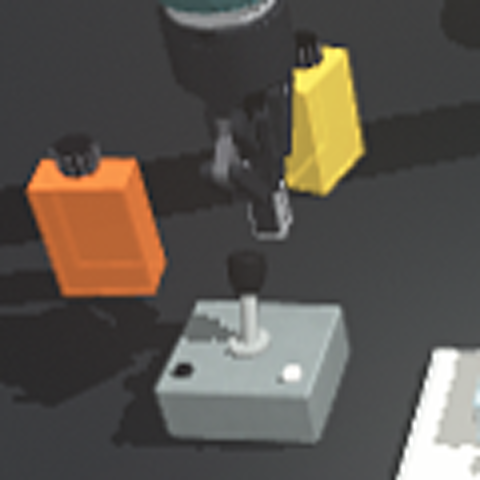

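Call:
servo_tool([
  {"slide": [-0.003, 0.015, 0], "spin": 0},
  {"slide": [0, 0.01, 0], "spin": 0},
  {"slide": [0, 0.008, 0], "spin": 0},
  {"slide": [0, 0.008, 0], "spin": 0},
  {"slide": [0, 0.008, 0], "spin": 0},
  {"slide": [0, 0.008, 0], "spin": 0},
  {"slide": [0, 0, 0], "spin": 0},
  {"slide": [0, 0, 0], "spin": 0},
])

```text
clock: 31.45
position: [0.5092, -0.3155, 0.0824]
ee_rot: [-0.0, 0.74, 0.673, -0.0]
contact_force: [0.8, 0.9, -0.2]
width: 0.0001
```

Run:
```python
from h import *
say()
crop('scene',140,120,260,240,4,'pics/k3.png')
```

```text
31.45 [ 0.5092 -0.3155  0.0824] 84.6 [ 0.8  0.9 -0.2] 0.0001
```

View pics/k3.png

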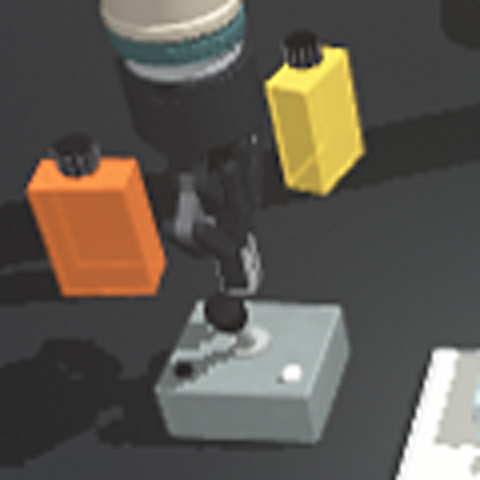

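The lever has snapped over to on (knob at scene px about (196,198)). I back off, go over it to the far side, and check it there.

Call:
servo_tool([
  {"slide": [0, -0.01, 0], "spin": 0},
  {"slide": [0, 0, -0.03], "spin": 0},
  {"slide": [0, 0, -0.035], "spin": 0},
  {"slide": [0, 0.03, 0], "spin": 0},
  {"slide": [0, 0.03, 0], "spin": 0},
  {"slide": [0, 0.03, 0], "spin": 0},
  {"slide": [0, 0.002, 0], "spin": 0},
  {"slide": [0, 0, 0], "spin": 0},
])

```text
clock: 32.3
position: [0.5899, -0.3232, 0.1468]
ee_rot: [-0.001, 0.74, 0.673, -0.0]
contact_force: [-1.0, -0.4, -0.7]
width: -0.0003
```

Run:
```python
from h import *
say()
a=np.radians(-5); nx=np.array([np.cos(a),np.sin(a)]); pv=np.array([.527,-.3135])
for s in (-1,1): print(proj('scene',[*(pv+s*.0209*nx),.0882]))
crop('scene',140,120,260,240,4,'pics/k4.png')
```

```text
32.3 [ 0.5899 -0.3232  0.1468] 84.6 [-1.  -0.4 -0.7] -0.0003
[[201.46332203 188.76711846]]
[[196.72860182 199.32329573]]
```

View pics/k4.png

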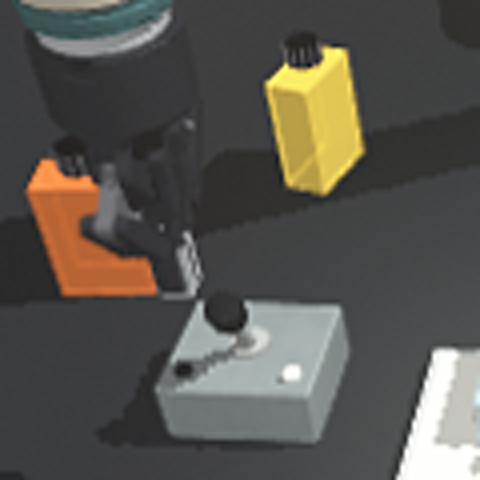

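Fully on: knob predicted at px (196.7,199.3), seen at (196.3,198.2). Now I wait more than 5 s, lowering on the far side meanwhile.

Call:
servo_tool([
  {"slide": [0.003, 0.01, 0], "spin": 0},
  {"slide": [0, 0, 0], "spin": 0},
  {"slide": [0, 0, 0.03], "spin": 0},
  {"slide": [0, 0, 0.034], "spin": 0},
  {"slide": [0, 0, 0], "spin": 0},
  {"slide": [0, 0, 0], "spin": 0},
  {"slide": [0, 0, 0], "spin": 0},
  {"slide": [0, 0, 0], "spin": 0},
])

```text
clock: 33.15
position: [0.602, -0.3223, 0.0859]
ee_rot: [0.002, 0.74, 0.673, 0.0]
contact_force: [-0.6, 0.3, -0.1]
width: 0.0002
```

Call:
servo_tool([
  {"slide": [0, 0, 0], "spin": 0},
  {"slide": [0, 0, 0], "spin": 0},
  {"slide": [0, 0, 0], "spin": 0},
  {"slide": [0, 0, 0], "spin": 0},
  {"slide": [0, 0, 0], "spin": 0},
  {"slide": [0, 0, 0], "spin": 0},
  {"slide": [0, 0, 0], "spin": 0},
  {"slide": [0, 0, 0], "spin": 0},
])

```text
clock: 33.95
position: [0.6009, -0.3215, 0.0837]
ee_rot: [-0.0, 0.74, 0.673, -0.0]
contact_force: [0.8, 0.1, 0.3]
width: -0.0
```

Call:
servo_tool([
  {"slide": [0, 0, 0], "spin": 0},
  {"slide": [0, 0, 0], "spin": 0},
  {"slide": [0, 0, 0], "spin": 0},
  {"slide": [0, 0, 0], "spin": 0},
  {"slide": [0, 0, 0], "spin": 0},
  {"slide": [0, 0, 0], "spin": 0},
  {"slide": [0, 0, 0], "spin": 0},
  {"slide": [0, 0, 0], "spin": 0},
])

```text
clock: 34.75
position: [0.601, -0.3215, 0.0837]
ee_rot: [0.0, 0.74, 0.673, -0.0]
contact_force: [-0.2, 0.1, -0.2]
width: 0.0001
```

Call:
servo_tool([
  {"slide": [0, 0, 0], "spin": 0},
  {"slide": [0, 0, 0], "spin": 0},
  {"slide": [0, 0, 0], "spin": 0},
  {"slide": [0, 0, 0], "spin": 0},
  {"slide": [0, 0, 0], "spin": 0},
  {"slide": [0, 0, 0], "spin": 0},
  {"slide": [0, 0, 0], "spin": 0},
  {"slide": [0, 0, 0], "spin": 0},
])

```text
clock: 35.55
position: [0.601, -0.3215, 0.0837]
ee_rot: [0.0, 0.74, 0.673, -0.0]
contact_force: [0.5, 0.1, -0.2]
width: -0.0001
```

Call:
servo_tool([
  {"slide": [0, 0, 0], "spin": 0},
  {"slide": [0, 0, 0], "spin": 0},
  {"slide": [0, 0, 0], "spin": 0},
  {"slide": [0, 0, 0], "spin": 0},
  {"slide": [0, 0, 0], "spin": 0},
  {"slide": [0, 0, 0], "spin": 0},
  {"slide": [0, 0, 0], "spin": 0},
  {"slide": [0, 0, 0], "spin": 0},
])

```text
clock: 36.35
position: [0.6009, -0.3215, 0.0837]
ee_rot: [0.0, 0.74, 0.673, -0.0]
contact_force: [-0.2, 0.1, 0.5]
width: 0.0002
```

Call:
servo_tool([
  {"slide": [0, 0, 0], "spin": 0},
  {"slide": [0, 0, 0], "spin": 0},
  {"slide": [0, 0, 0], "spin": 0},
  {"slide": [0, 0, 0], "spin": 0},
  {"slide": [0, 0, 0], "spin": 0},
  {"slide": [0, 0, 0], "spin": 0},
  {"slide": [0, 0, 0], "spin": 0},
  {"slide": [0, 0, 0], "spin": 0},
])

```text
clock: 37.15
position: [0.601, -0.3214, 0.0837]
ee_rot: [0.0, 0.74, 0.673, -0.0]
contact_force: [-0.4, -0.6, -0.0]
width: 0.0001
```

Call:
servo_tool([
  {"slide": [0, 0, 0], "spin": 0},
  {"slide": [0, 0, 0], "spin": 0},
  {"slide": [0, 0, 0], "spin": 0},
  {"slide": [0, 0, 0], "spin": 0},
  {"slide": [0, 0, 0], "spin": 0},
  {"slide": [0, 0, 0], "spin": 0},
  {"slide": [0, 0, 0], "spin": 0},
  {"slide": [0, 0, 0], "spin": 0},
])

```text
clock: 37.95
position: [0.6009, -0.3215, 0.0837]
ee_rot: [0.0, 0.74, 0.673, -0.0]
contact_force: [0.7, 0.8, 0.0]
width: -0.0003
```

Call:
servo_tool([
  {"slide": [0, 0, 0], "spin": 0},
  {"slide": [0, 0, 0], "spin": 0},
  {"slide": [0, 0, 0], "spin": 0},
  {"slide": [0, 0, 0], "spin": 0},
  {"slide": [0, 0, 0], "spin": 0},
  {"slide": [0, 0, 0], "spin": 0},
  {"slide": [0, 0, 0], "spin": 0},
  {"slide": [0, 0, 0], "spin": 0},
])

```text
clock: 38.75
position: [0.601, -0.3215, 0.0837]
ee_rot: [0.0, 0.74, 0.673, -0.0]
contact_force: [0.6, -0.0, -0.1]
width: -0.0001
```

Run:
```python
from h import *
say()
crop('scene',140,120,400,260,3,'pics/k5.png')
```

```text
38.75 [ 0.601  -0.3215  0.0837] 84.57 [ 0.6 -0.  -0.1] -0.0001
```

View pics/k5.png

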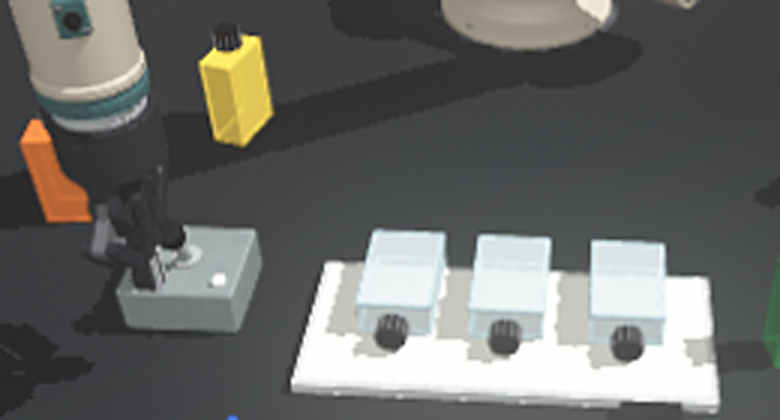

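It has been on for over 7 s and the flasks haven't moved. Now I flip it off.

Call:
servo_tool([
  {"slide": [0, -0.016, 0], "spin": 0},
  {"slide": [0, -0.01, 0], "spin": 0},
  {"slide": [0, -0.008, 0], "spin": 0},
  {"slide": [0, -0.008, 0], "spin": 0},
  {"slide": [0, -0.008, 0], "spin": 0},
  {"slide": [0, -0.008, 0], "spin": 0},
  {"slide": [0, 0, 0], "spin": 0},
  {"slide": [0, 0, 0], "spin": 0},
])

```text
clock: 39.6
position: [0.5425, -0.3158, 0.0833]
ee_rot: [-0.001, 0.74, 0.673, -0.0]
contact_force: [0.1, 0.1, 0.0]
width: -0.0001
```

Call:
servo_tool([
  {"slide": [0, 0.02, 0], "spin": 0},
  {"slide": [0, 0, -0.04], "spin": 0},
  {"slide": [0, 0, -0.05], "spin": 0},
  {"slide": [0, 0, -0.04], "spin": 0},
  {"slide": [0, -0.05, 0], "spin": 0},
  {"slide": [0, -0.05, 0], "spin": 0},
  {"slide": [0, -0.05, 0], "spin": 0},
  {"slide": [0, -0.05, 0], "spin": 0},
])

```text
clock: 40.4
position: [0.3623, -0.2985, 0.2134]
ee_rot: [-0.0, 0.739, 0.673, -0.0]
contact_force: [0.0, -0.6, 0.8]
width: -0.0002
```

Call:
servo_tool([
  {"slide": [0, 0, 0], "spin": 0},
  {"slide": [0, 0, 0], "spin": 0},
  {"slide": [0, 0, 0], "spin": 0},
])

```text
clock: 40.7
position: [0.3652, -0.2997, 0.214]
ee_rot: [0.001, 0.74, 0.673, 0.0]
contact_force: [-0.3, 0.3, -0.2]
width: 0.0002
```

Run:
```python
from h import *
say()
s=eyes.get_image('scene'); t=eyes.get_image('top')
crop('scene',140,120,400,260,3,'pics/k6.png',s); cv2.imwrite('pics/t4.png',t)
```

```text
40.7 [ 0.3652 -0.2997  0.214 ] 84.58 [-0.3  0.3 -0.2] 0.0002
```

View pics/k6.png

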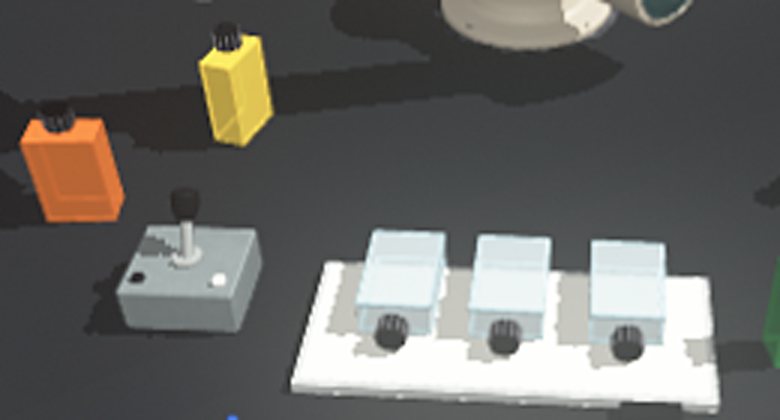

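View pics/t4.png

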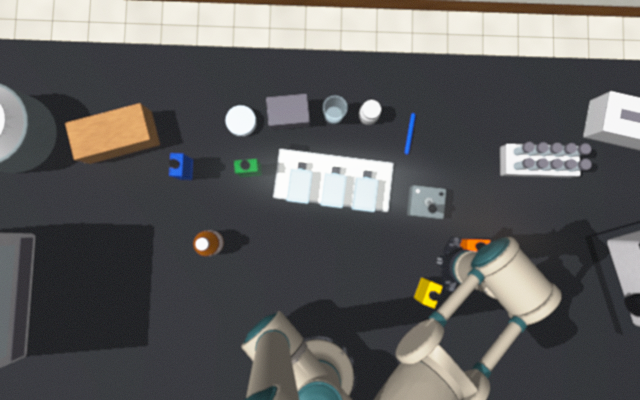

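The toggle is back where it started, fully off (knob at scene px about (201,188)). The flasks lie still, the other objects are in place, and the gripper is clear of everything, so I'm handing in.

Run:
```python
from rig import manip
print(manip.sign_off())
```

```text
the job is handed in; nothing more can be done
None
```

The job is done and handed in at about 41 s; no verdict was reported.

- **Flasks:** Three clear culture flasks were present, and I saw no fourth in either camera. I stood each one against the panel's near edge, tipped it over, and nudged it about 20 mm further on. The last pictures show all three flat on the panel, between its ends, caps pointing away. Their bases overhang the near edge by about 8 mm.
- **Toggle:** I flipped it on and left it on for more than 7 s. While on, the knob sat within about 1 pixel of where fully on should be. I then flipped it off, and it returned to its starting position.
- **Rest of the bench:** The bottle, dishes, pen, tip box, beaker, jar and coloured look-alike flasks appear unmoved in the last top view. The arm was clear of everything at the end.

No check failed. I saw no flask get knocked aside and no slip of the grip. The corner heights I measured for one flask came out 1–8 mm above the stated 96 mm. The cap tops read within about 5 mm of 120 mm.

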